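Clamp a heat sink in the bonding jig to the click

TASK

Put the long heat sink into the guide channel of the jig and slide it without ramming under the bridge, home against the end stop. Then clamp it: turn the winged cap on the bridge clockwise until its torque limiter clicks once or twice, never reaching a third click, and let go leaving it clamped. Leave the other things on the bench alone.

Things in the scene. Friction and masses are not known exactly. Their poses are not given: they have to be found in the camera images.
- heatsink: The long finned aluminium heat sink, 100 x 40 x 25 mm (x, y, z), about 0.1 to 0.2 kg, lying loose on the bench, fins along its length. Origin: centre of its underside; x along its length, z up. Its two ends are alike.
- jig: Fixed jig: grey plate 230 x 120 x 10 mm, at x -130 to +100 mm from the origin (underside, mid-width of the channel). x: the way the heat sink slides home; z up. Channel along x: floor z = 10 mm, between two rails 43 mm apart, bevelled inside to 51 mm apart at their tops (z = 18 mm), from x = -110 to +55 mm, open above and at the flared -x end.
- stop (a point): Foot of the end stop's face (jig x = 55, y = 0, z = 10 mm), axes as the jig's; the stop is a block 60 mm wide, its top 36 mm above the bench. With the heat sink home its origin is 50 mm behind this point along -x: its leading 39 mm under the bridge, its rear 61 mm in the open.
- bridge: Steel bridge fixed across the channel, jig x = 16 to 50 mm, 100 mm wide, legs 76 mm apart inside, beam 46 to 56 mm above the bench. Origin on the jig's plate under the cap's axis, axes as the jig's. A sprung rubber foot under it, fed 4 mm/rad by the cap's screw, starts 2 to 6.5 mm (unknown) above a heat sink in the channel; tight, it presses with about 7 N.
- cap_fin (a point): Mid top edge of the wing of the cap on the bridge, 94 mm above the bench, on the cap's upright axis. Wing 46 mm long (this point's x), 12 thick (y), 24 tall, across a black disc 52 mm wide, 57 to 70 mm above the bench. Clockwise from above tightens; the cap does not rise or sink. 1.2 to 2.2 rad (unknown) to go until tight, at 0.12 N m steady drag; it stays where left.
- cap (a joint): Clockwise slip of the cap over its screw, rad: within 0.05 of 0 while the cap carries the screw along. Once tight the screw stops hard and the cap slips, peaking at 0.25 N m, one click per 0.524 rad: resistance peaks 0.26 past a rest, then it drops forward; let go, it settles at the nearest multiple of 0.524 (one click 0.52, two 1.05, third begins at 1.31).
- short_heatsink: A bystander: a shorter finned heat sink, 64 x 40 x 25 mm, otherwise alike. Origin: centre of its underside.
- board_a: A bystander: circuit board 150 x 100 mm with components up to 18 mm tall; origin under its centre.
- board_b: A bystander: circuit board 130 x 90 mm with components up to 18 mm tall; origin under its centre.
- tweezers: A bystander: steel tweezers 125 mm long, lying on the bench, 12 mm tall.
- driver: A bystander: screwdriver 170 mm long, lying on the bench.
- reel: A bystander: reel 60 mm across, 40 mm tall, standing flat.
- flux: A bystander: white bottle 44 mm across, 110 mm tall, upright.
Things that resemble listed ones, but are neither listed nor needed, are in the scene too. What is shaped like the heatsink but blue, red or turquoise is not meant.

How it is judged (in metres and radians):
On the way, in this order (a step that is already met when the one before it is completed fails the run):
1. the long heat sink lies flat in the channel, home against the end stop (x of heatsink in the frame of jig between 0.0025 and 0.009 m and y of heatsink in the frame of jig between -0.0035 and 0.0035 m and z of heatsink in the frame of jig below 0.0125 m and angle between the x axis of heatsink and the x axis of jig, either way round below 0.08 rad and angle between the z axis of heatsink and the z axis of jig, either way round below 0.06 rad), for 0.2 s.
2. the cap has clicked at least once (all of step 1 and value of joint cap above 0.4 rad), for 0.1 s.
At the end, for the whole second after the job is handed in: The long heat sink lies flat in the channel, in line with it (0.08 rad, 3.5 mm sideways), its end within 2.5 mm of the end stop, at rest and pressed down by the foot with more than 3 N; the cap has clicked once or twice (all of step 2 and value of joint cap below 1.25 rad and contact force between bridge and heatsink above 3 N and linear speed of heatsink below 0.01 m/s); the robot touches nothing.
It fails at once if the cap is turned into a third click (value of joint cap above 1.36 rad).
It fails at once if the heat sink is rammed or pressed into the jig with more than 60 N (contact force between heatsink and jig above 60 N).
It fails at once if another thing on the bench is moved by more than 30 mm (distance of any of short_heatsink, board_a, board_b, tweezers, driver, reel, flux from where it was at the start of the episode above 0.03 m).
It also fails if it takes over 72 s, if anything falls off the work surface, if the arm or the gripper's body presses on something with over 40 N, if the wrist force passes 120 N, or if a joint passes its speed limit or range.

ROBOT

A 7-joint arm with a two-finger parallel gripper is mounted at the origin on the work surface. World frame = base frame: x ahead of the robot, y to its left, z up, the work surface at z = 0. Lengths are in mm, angles in rad, forces in N, time in s.
With the tool pointing down it reaches from about 425 to 950 mm from the base axis. Payload 16.7 kg.
Tool frame: the origin (TCP) lies on the mounting face of the last link; the fingertips stand manip.tips_ahead ahead of it and the grasp point (between the pads) lies 180 mm ahead of it (manip.tips_ahead is the distance from the TCP to the fingertips, in mm); z points along the fingers, y is the line along which they close (so a half turn about z gives the same grasp; the last joint's range is limited). The gripper opens to 94 mm and grips with 3 to 60 N. Pads are 16 mm wide; open, the fingers measure 119 mm over their backs; the gripper's body (75 mm by 177 mm) begins 78 mm behind the grasp point.
Start: joints at [-1.353, 0.426, 0.074, 1.606, -0.034, 1.111, -0.067], TCP at [242.086, 630.065, 404.667] pointing down, gripper open.
Joint ranges: [-2.85, 2.85], [-0.5, 2.14], [-1.23, 1.37], [0.21, 2.46], [-1.02, 4.16], [0.16, 2.05], [-2.73, 2.73]. Speed limits (rad/s): [1.89, 1.89, 2.39, 2.39, 3.01, 3.01, 3.01].

INTERFACE

Orientations are given as [roll, pitch, yaw] about the fixed x, y, z axes, in that order (R = Rz(yaw) Ry(pitch) Rx(roll)).
In Python, from cell import sensors, viewer, job, manip gives the robot as it stands.
- The arm moves only by the tool servo_tool, never from a script. Its argument "plan" is a list of rows, each a list of 6 numbers: the shift along the tool's x, y, z each as a share of 250 mm, from -1 to 1, then the turn, a rotation vector about the tool's x, y, z each as a share of 0.12 rad, from -1 to 1. In form: [[dx, dy, dz, rx, ry, rz], ...]. A call has 1 to 5 rows; each row shifts and turns the commanded pose from where the row before left it, along the tool's axes as they then stand; what a row does not reach is not made up. A row lasts 1/12 s, in which the tool goes at most 41.7 mm and 7.16 degrees, less where a joint would pass 70% of its speed; a pose out of reach is approached as far as the arm can. A call with a number of a shift or a turn outside -1 to 1 is refused whole. A call with a gripper value outside its range is refused whole. "claw" is the opening, from -1 (shut) to 1 (fully open), set as the call begins (left out, the last holds). The fingers move at their own pace and stop on an object; "squeeze" is the grip in N (left out, the last holds). Time passes only in rows, so rows that do not move let the fingers close. It gives the time, the measured TCP pose, the force, the opening and the grip force at its end, in the units of the state.
- sensors.state(): the state, without advancing time (a new reading comes with each control period).
- viewer.get_image(name): name is "scene" or "top" or "wrist"; returns the picture (420x560x3 uint8, red, green, blue); there is no depth.
- viewer.camera_params(name): a dict with "intrinsics" (3x3 intrinsics, pixels), "k1" (the pictures are not rectified: a ray, as slopes to the right and down, at radius r is drawn at 1 + k1 r^2 times it, then the intrinsics apply), "rvec" (rotation vector, rad) and "tvec" (3), from world to camera coordinates, as OpenCV has them; the wrist camera has in their place "T_tool_cam" (4x4, takes a point from camera to tool coordinates, whose origin is the TCP and whose axes are the flange's). Camera axes: x right, y down, z forward; pixel columns grow to the right and rows downward; lengths in mm; the calibration is good to about 2 mm. A picture is of the moment at which its call begins: read the wrist's pose just before it. camera_params takes no time and is no camera call.
- job.job_done(): hands the job in; it is judged then, once.
The state is a dict: "time_s": time; "joint_positions": joint angles; "joint_velocities": joint speeds; "joint_torque": joint torques, N m; "eef_pos": TCP position; "tcp_rot": TCP orientation; "contact_force": force on the tool from outside, world axes, zero at the start; "torque": the same for the moment, N m; "width": opening from 0.0 (shut) to 1.0 (fully open); "finger_force": force on a finger pad.
Only numpy, scipy, OpenCV 4.12 (cv2) and the standard library are available. Lean on these libraries where they do the work, as an engineer would, in place of code of your own. Each camera call takes 0.05 s, during which the arm holds its last target. There are 200 camera calls.

## Working session

There is one attempt and no reset: what is moved stays moved. The work goes in short steps, Python scripts to look and compute and a tool call to move; the robot and the scene stay as the last step left them, time stands still between calls to the robot, and variables do not carry over. Pictures are saved under pics/ and viewed, at most 10 in all, crops included, and the job is handed in when it is done.

Besides the shell and the picture viewer there is one more tool, called as a command line: name --pt "numbers of a row" for each row, then --argument value for the rest. servo_tool: Moves the arm, as the interface text tells. Shift numbers are shares of 250 mm and turn numbers shares of 0.12 rad, none past 1 either way. Its arguments: {"type":"object","properties":{"plan":{"type":"array"},"claw":{"type":"number"},"squeeze":{"type":"number"}},"required":["plan"]}

```bash
ls; mkdir -p pics; cat > h.py <<'E'
import numpy as np, cv2
from scipy.spatial.transform import Rotation as R
from cell import sensors, viewer, job, manip
def cam(name, st=None):
    p=viewer.camera_params(name); K=np.array(p["intrinsics"],float); k1=p["k1"]
    if "rvec" in p:
        Rw=R.from_rotvec(np.ravel(p["rvec"])).as_matrix(); t=np.ravel(p["tvec"])
        return K,k1,Rw,t
    T=np.array(p["T_tool_cam"]); Rt=R.from_euler('xyz',st["tcp_rot"]).as_matrix(); 
    Rc=Rt@T[:3,:3]; c=Rt@T[:3,3]+np.array(st["eef_pos"])
    return K,k1,Rc.T,-Rc.T@c
def ray(c,uv):
    K,k1,Rw,t=c
    n=cv2.undistortPoints(np.array(uv,float).reshape(-1,1,2),K,np.array([k1,0,0,0.])).reshape(-1,2)
    d=np.c_[n,np.ones(len(n))]@Rw; return -Rw.T@t, d/np.linalg.norm(d,axis=1)[:,None]
def plane(c,uv,z):
    o,d=ray(c,uv); return o+d*((z-o[2])/d[:,2])[:,None]
def proj(c,X):
    K,k1,Rw,t=c
    return cv2.projectPoints(np.array(X,float).reshape(-1,1,3),cv2.Rodrigues(Rw)[0],t,K,np.array([k1,0,0,0.]))[0].reshape(-1,2)
def tri(c1,p1,c2,p2):
    o1,d1=ray(c1,p1); o2,d2=ray(c2,p2); out=[]
    for a,b in zip(d1,d2):
        s=np.linalg.lstsq(np.c_[a,-b],o2-o1,rcond=None)[0]
        A=o1+a*s[0];B=o2+b*s[1]; out.append(np.r_[(A+B)/2,np.linalg.norm(A-B)])
    return np.array(out)
E
python3 - <<'E'
from h import *
print(manip.tips_ahead, sensors.state())
for n in ("top","scene","wrist"):
    im=viewer.get_image(n); cv2.imwrite(f"pics/{n}0.png",im[:,:,::-1]); print(n,viewer.camera_params(n))
E
```

```text
pics
199.2 {'time_s': 0.0, 'joint_positions': array([-1.353478  ,  0.42672316,  0.07385373,  1.60662038, -0.03408598,
        1.11078151, -0.06708305]), 'joint_velocities': array([ 4.32693246e-04, -1.94113848e-06, -3.47445421e-04,  1.13797110e-04,
        1.67996486e-03,  6.78898647e-04, -1.26929899e-03]), 'joint_torque': array([-8.61882345e-04, -9.35804772e+01,  3.66661325e+00, -4.54213393e+01,
       -4.87642188e-02,  1.98014919e-02,  1.28049232e-04]), 'eef_pos': array([242.03504708, 629.91256651, 403.97553924]), 'tcp_rot': array([-3.14032412e+00,  1.07424628e-04,  2.77476292e+00]), 'contact_force': array([ 0.13639562,  1.28842648, -0.2574412 ]), 'torque': array([-0.02472493,  0.00088187,  0.00076435]), 'finger_force': 0.0, 'width': 0.9985531266889887}
top {'intrinsics': array([[504.46002753,   0.        , 282.3714493 ],
       [  0.        , 504.46002753, 204.09099271],
       [  0.        ,   0.        ,   1.        ]]), 'k1': 0.01459606557593166, 'rvec': array([ 2.14681834, -2.18587531,  0.1177786 ]), 'tvec': array([ -34.1923244 ,  541.5328355 , 1246.84355304])}
scene {'intrinsi
[... 165 characters left out ...]
 -0.07864751743473453, 'rvec': array([ 1.04477248,  2.57614308, -0.85628347]), 'tvec': array([ 410.58502289, -238.97372249, 1422.27407705])}
wrist {'intrinsics': array([[330.17872535,   0.        , 274.62260059],
       [  0.        , 330.17872535, 211.39348182],
       [  0.        ,   0.        ,   1.        ]]), 'k1': -0.04842999831029079, 'T_tool_cam': array([[-1.32054620e-04, -9.61863449e-01, -2.73530051e-01,
         8.03087030e+01],
       [ 9.99999187e-01, -4.74032038e-04,  1.18414623e-03,
         3.69669746e-02],
       [-1.26864898e-03, -2.73529672e-01,  9.61862729e-01,
         1.90593094e+01],
       [ 0.00000000e+00,  0.00000000e+00,  0.00000000e+00,
         1.00000000e+00]])}
```

View pics/top0.png

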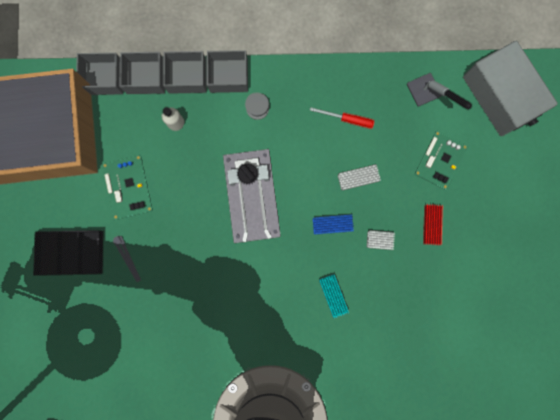

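View pics/scene0.png

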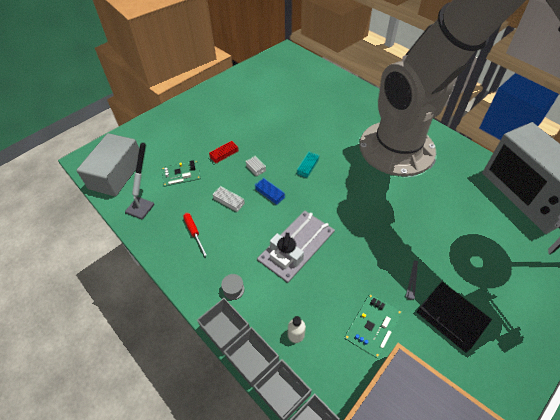

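The top view shows the long silver heat sink at (360,177) and the short one at (381,240). The jig is at (252,197), with its bridge and cap at (248,173), so its +x points up the picture. In the scene view the long one is at (228,198) and the cap at (287,243).

```bash
python3 - <<'E'
from h import *
ct,cs=cam("top"),cam("scene")
def blob(f,box,thr):
    im=cv2.imread(f); h=cv2.cvtColor(im,cv2.COLOR_BGR2HSV)
    m=((h[:,:,1]<60)&(h[:,:,2]>thr)).astype(np.uint8)*255
    k=np.zeros_like(m); x0,y0,x1,y1=box; k[y0:y1,x0:x1]=m[y0:y1,x0:x1]
    k=cv2.morphologyEx(k,cv2.MORPH_CLOSE,np.ones((5,5)))
    c=max(cv2.findContours(k,0,2)[0],key=cv2.contourArea); return cv2.minAreaRect(c),cv2.moments(c)
rt,mt=blob("pics/top0.png",(325,155,395,198),100); rs,ms=blob("pics/scene0.png",(205,180,250,216),100)
a=[mt['m10']/mt['m00'],mt['m01']/mt['m00']]; b=[ms['m10']/ms['m00'],ms['m01']/ms['m00']]
print(rt,rs,a,b); print("tri",tri(ct,[a],cs,[b]))
bx=plane(ct,cv2.boxPoints(rt),25); print(bx, np.linalg.norm(np.diff(bx,axis=0),axis=1), bx.mean(0))
# cap approx
print("cap top tri",tri(ct,[[248,173]],cs,[[287,243]]))
print("cams", -ct[2].T@ct[3], -cs[2].T@cs[3])
im=cv2.imread("pics/top0.png")[140:255,215:395]; cv2.imwrite("pics/c1.png",cv2.resize(im,None,fx=4.4,fy=4.4,interpolation=cv2.INTER_CUBIC))
E
```

```text
((358.5983581542969, 176.91802978515625), (17.636028289794922, 40.59722137451172), 76.75948333740234) ((228.3798065185547, 198.213623046875), (31.92145347595215, 14.816783905029297), 29.357751846313477) [358.45482388973966, 176.92445125063807] [228.33333333333331, 198.3520132835201]
tri [[ 608.21296245 -239.92061203    9.81625363    4.80940475]]
[[ 618.68345762 -184.45360485   25.        ]
 [ 640.9108125  -286.20312882   25.        ]
 [ 596.3501294  -294.81350686   25.        ]
 [ 574.27651959 -193.42380799   25.        ]] [104.14903232  45.38494341 103.76471119] [ 607.55522978 -239.72351213   25.        ]
cap top tri [[613.80073144  42.50198612  63.53705809   7.01301982]]
cams [ 403.63930111  -41.57523157 1297.84151092] [1016.01406236  465.47870723  999.79850446]
```

View pics/c1.png

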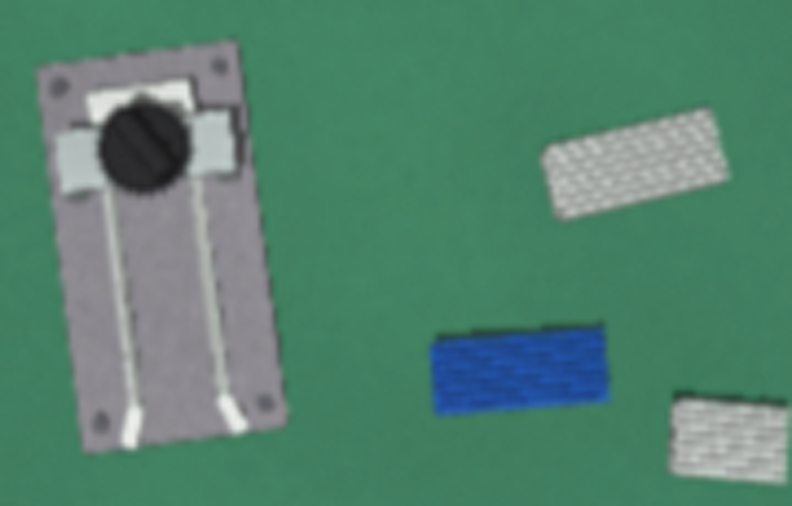

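Crop view: the heat sink runs from about (550,185) to (720,140), and the rails from (130,400) to (105,190). The cap disc is centred near (144,147). Next I go above the area for closer wrist views.

```bash
cat >> h.py <<'E'
def plan(x,y,z,yaw,n,start=None):
    "n rows from the present pose to x,y,z,yaw (tool down); prints them 5 per line"
    if start is None:
        s=sensors.state(); start=np.r_[s["eef_pos"],s["tcp_rot"][2]]
    p,ps=np.array(start[:3],float),start[3]; g=np.array([x,y,z],float)
    rows=[]
    for i in range(n):
        d=(g-p)/(n-i); c,s_=np.cos(ps),np.sin(ps)
        a=np.round(np.array([d[0]*c+d[1]*s_, d[0]*s_-d[1]*c, -d[2]])/250,3); r=np.round(-((yaw-ps+np.pi)%(2*np.pi)-np.pi)/(n-i)/.12,3)
        p=p+250*np.array([a[0]*c+a[1]*s_, a[0]*s_-a[1]*c, -a[2]]); ps=ps-r*.12
        rows.append([*map(float,a),0,0,float(r)])
    for i in range(0,n,5): print(rows[i:i+5])
    return p,ps
E
python3 - <<'E'
from h import *
plan(590,-60,404,1.785,20)
E
```

```text
[[-0.114, -0.104, 0.0, 0, 0, 0.412], [-0.119, -0.098, 0.0, 0, 0, 0.412], [-0.124, -0.092, 0.0, 0, 0, 0.412], [-0.129, -0.086, 0.0, 0, 0, 0.412], [-0.133, -0.079, 0.0, 0, 0, 0.413]]
[[-0.136, -0.073, 0.0, 0, 0, 0.412], [-0.14, -0.066, 0.0, 0, 0, 0.413], [-0.143, -0.059, 0.0, 0, 0, 0.412], [-0.146, -0.052, 0.0, 0, 0, 0.413], [-0.148, -0.044, 0.0, 0, 0, 0.412]]
[[-0.15, -0.037, 0.0, 0, 0, 0.413], [-0.152, -0.03, 0.0, 0, 0, 0.412], [-0.153, -0.022, 0.0, 0, 0, 0.413], [-0.154, -0.014, 0.0, 0, 0, 0.412], [-0.154, -0.007, 0.0, 0, 0, 0.413]]
[[-0.154, 0.001, 0.0, 0, 0, 0.412], [-0.154, 0.009, 0.0, 0, 0, 0.413], [-0.154, 0.016, 0.0, 0, 0, 0.412], [-0.153, 0.024, 0.0, 0, 0, 0.413], [-0.151, 0.031, 0.001, 0, 0, 0.412]]
```

servo_tool --pt "-0.114 -0.104 0 0 0 0.412" --pt "-0.119 -0.098 0 0 0 0.412" --pt "-0.124 -0.092 0 0 0 0.412" --pt "-0.129 -0.086 0 0 0 0.412" --pt "-0.133 -0.079 0 0 0 0.412" --claw 1

```text
time_s: 0.57
eef_pos: [329.5, 455.8, 404.5]
tcp_rot: [-3.141, -0.0, 2.525]
contact_force: [-0.9, 0.8, -0.3]
width: 1.002
finger_force: 0.0
```

servo_tool --pt "-0.136 -0.073 0 0 0 0.412" --pt "-0.14 -0.066 0 0 0 0.412" --pt "-0.143 -0.059 0 0 0 0.412" --pt "-0.146 -0.052 0 0 0 0.412" --pt "-0.148 -0.044 0 0 0 0.412"

```text
time_s: 0.98
eef_pos: [416.4, 283.0, 404.7]
tcp_rot: [3.141, -0.0, 2.278]
contact_force: [2.0, 0.7, 0.0]
width: 1.002
finger_force: 0.0
```

servo_tool --pt "-0.15 -0.037 0 0 0 0.412" --pt "-0.152 -0.03 0 0 0 0.412" --pt "-0.153 -0.022 0 0 0 0.412" --pt "-0.154 -0.014 0 0 0 0.412" --pt "-0.154 -0.007 0 0 0 0.412"

```text
time_s: 1.4
eef_pos: [503.4, 110.6, 404.8]
tcp_rot: [3.141, -0.0, 2.031]
contact_force: [-0.0, 1.1, -0.5]
width: 1.004
finger_force: 0.0
```

servo_tool --pt "-0.154 0.001 0 0 0 0.412" --pt "-0.154 0.009 0 0 0 0.412" --pt "-0.154 0.016 0 0 0 0.412" --pt "-0.153 0.024 0 0 0 0.412" --pt "-0.151 0.031 0 0 0 0.412"

```text
time_s: 1.82
eef_pos: [590.8, -61.4, 404.7]
tcp_rot: [3.142, -0.0, 1.784]
contact_force: [0.5, 0.5, 0.1]
width: 0.999
finger_force: 0.0
```

servo_tool --pt "0 0 0 0 0 0" --pt "0 0 0 0 0 0"

```text
time_s: 1.98
eef_pos: [590.5, -61.9, 404.3]
tcp_rot: [-3.141, 0.001, 1.782]
contact_force: [1.1, 0.2, -0.1]
width: 0.999
finger_force: 0.0
```

```bash
python3 - <<'E'
from h import *
import pickle
s=sensors.state(); im=viewer.get_image("wrist"); cv2.imwrite("pics/w1.png",im[:,:,::-1]); pickle.dump(s,open("w1.pkl","wb"))
print(s["time_s"],s["eef_pos"],s["tcp_rot"],s["joint_positions"])
E
```

```text
1.9833 [590.54084004 -61.91890696 404.27432107] [-3.14067805e+00  1.04125061e-03  1.78204741e+00] [-0.48745402  0.33443407  0.60877973  1.82058477 -0.21614088  1.05405501
  0.414274  ]
```

View pics/w1.png

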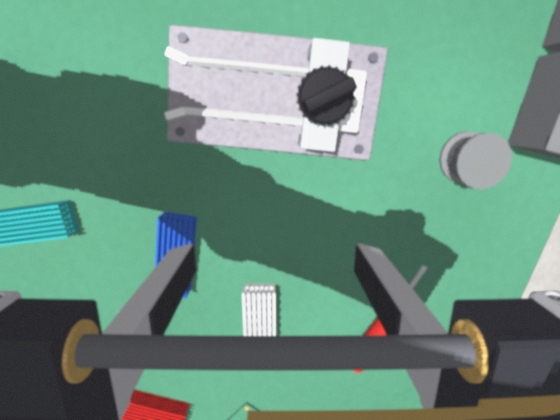

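The wrist view shows the jig plate with corners near (170,27), (386,46), (370,159) and (167,142), and the cap at (327,95). The wing runs from about (305,107) to (353,82). The gripper hides the heat sink, part of which shows at (260,310). I'll view it from further back.

```bash
python3 - <<'E'
from h import *
a=plan(628,-345,370,1.785,10); print(); plan(612,-285,310,1.785,4,[*a[0],a[1]])
E
```

```text
[[-0.115, -0.009, 0.014, 0, 0, -0.0], [-0.114, -0.009, 0.014, 0, 0, -0.0], [-0.115, -0.01, 0.014, 0, 0, -0.0], [-0.114, -0.009, 0.014, 0, 0, -0.0], [-0.115, -0.01, 0.013, 0, 0, -0.0]]
[[-0.114, -0.009, 0.014, 0, 0, -0.0], [-0.115, -0.01, 0.013, 0, 0, -0.0], [-0.114, -0.009, 0.014, 0, 0, -0.001], [-0.115, -0.01, 0.013, 0, 0, -0.0], [-0.114, -0.009, 0.014, 0, 0, -0.001]]

[[0.062, -0.003, 0.06, 0, 0, 0.0], [0.062, -0.003, 0.06, 0, 0, 0.0], [0.062, -0.003, 0.06, 0, 0, 0.0], [0.062, -0.003, 0.06, 0, 0, 0.0]]
```

servo_tool --pt "-0.115 -0.009 0.014 0 0 0" --pt "-0.115 -0.009 0.014 0 0 0" --pt "-0.115 -0.009 0.014 0 0 0" --pt "-0.115 -0.009 0.014 0 0 0" --pt "-0.115 -0.009 0.014 0 0 0"

```text
time_s: 2.45
eef_pos: [610.1, -202.0, 387.0]
tcp_rot: [3.141, -0.001, 1.789]
contact_force: [-0.3, 0.5, 0.4]
width: 0.999
finger_force: 0.0
```

servo_tool --pt "-0.115 -0.009 0.014 0 0 0" --pt "-0.115 -0.009 0.014 0 0 0" --pt "-0.115 -0.009 0.014 0 0 0" --pt "-0.115 -0.009 0.014 0 0 0" --pt "-0.115 -0.009 0.014 0 0 0"

```text
time_s: 2.87
eef_pos: [630.3, -344.9, 369.4]
tcp_rot: [3.141, -0.001, 1.789]
contact_force: [1.0, 0.4, 0.1]
width: 1.0
finger_force: 0.0
```

servo_tool --pt "0 0 0 0 0 0" --pt "0 0 0 0 0 0"

```text
time_s: 3.03
eef_pos: [629.6, -345.5, 369.1]
tcp_rot: [-3.141, -0.001, 1.785]
contact_force: [0.0, -0.0, -0.2]
width: 1.002
finger_force: 0.0
```

```bash
python3 - <<'E'
from h import *
import pickle
s=sensors.state(); im=viewer.get_image("wrist"); cv2.imwrite("pics/w2.png",im[:,:,::-1]); pickle.dump(s,open("w2.pkl","wb"))
print(s["time_s"],s["eef_pos"],s["tcp_rot"])
E
```

```text
3.0333 [ 629.55406314 -345.50102022  369.09043013] [-3.14071880e+00 -5.22131360e-04  1.78548815e+00]
```

servo_tool --pt "0.062 -0.003 0.06 0 0 0" --pt "0.062 -0.003 0.06 0 0 0" --pt "0.062 -0.003 0.06 0 0 0" --pt "0.062 -0.003 0.06 0 0 0" --pt "0 0 0 0 0 0"

```text
time_s: 3.5
eef_pos: [613.5, -279.6, 307.0]
tcp_rot: [-3.139, -0.005, 1.792]
contact_force: [1.1, 0.8, -0.8]
width: 1.001
finger_force: 0.0
```

```bash
python3 - <<'E'
from h import *
import pickle
s=sensors.state(); im=viewer.get_image("wrist"); cv2.imwrite("pics/w3.png",im[:,:,::-1]); pickle.dump(s,open("w3.pkl","wb"))
print(s["time_s"],s["eef_pos"],s["tcp_rot"])
a=cv2.imread("pics/w2.png")[0:300];b=cv2.imread("pics/w3.png")[0:300]
cv2.imwrite("pics/c2.png",np.vstack([a[:,80:480],b[:,80:480]]))
E
```

```text
3.5 [ 613.48685437 -279.5504581   307.02462576] [-3.13933346 -0.0045475   1.79159578]
```

View pics/c2.png

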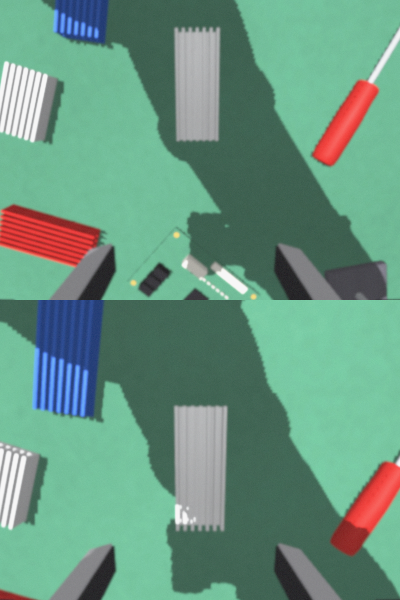

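Both crops (offset 80 px in columns) show the long sink in the arm's shadow. In w2 it spans columns 255–300 and rows 27–140; in w3 it spans columns 255–307 and rows 105–230.

```bash
python3 - <<'E'
from h import *
import pickle
def rect(f,box):
    h=cv2.cvtColor(cv2.imread(f),cv2.COLOR_BGR2HSV); m=(h[:,:,1]<45).astype(np.uint8)*255
    k=np.zeros_like(m); x0,y0,x1,y1=box; k[y0:y1,x0:x1]=m[y0:y1,x0:x1]
    k=cv2.morphologyEx(k,cv2.MORPH_CLOSE,np.ones((7,7))); k=cv2.morphologyEx(k,cv2.MORPH_OPEN,np.ones((5,5)))
    c=max(cv2.findContours(k,0,2)[0],key=cv2.contourArea); r=cv2.minAreaRect(c); b=cv2.boxPoints(r)
    b=b[np.argsort(b[:,1])]; return np.vstack([b[:2][np.argsort(b[:2,0])],b[2:][np.argsort(b[2:,0])]]),r
W=[]
for n,box in (("w2",(240,10,320,160)),("w3",(240,90,330,250))):
    s=pickle.load(open(n+".pkl","rb")); c=cam("wrist",s); b,r=rect(f"pics/{n}.png",box); W.append((c,b)); print(n,b.round(1).tolist())
    P=plane(c,b,25); m=(P[0]+P[1]-P[2]-P[3])[:2]/2
    print(P.round(1).tolist(),"ctr",P.mean(0).round(1),"len",np.linalg.norm(m),"wid",np.linalg.norm((P[1]-P[0])),"yaw",np.arctan2(m[1],m[0]))
t=tri(W[0][0],W[0][1],W[1][0],W[1][1]); print(t.round(1))
E
```

```text
w2 [[254.0, 27.0], [300.0, 27.0], [254.0, 141.0], [300.0, 141.0]]
[[577.0, -193.3, 25.0], [617.2, -184.5, 25.0], [597.0, -292.2, 25.0], [640.5, -282.8, 25.0]] ctr [ 607.9 -238.2   25. ] len 100.91812452898961 wid 41.21232054503148 yaw 1.7870398241191265
w3 [[254.0, 105.0], [307.0, 105.0], [254.0, 231.0], [307.0, 231.0]]
[[577.3, -194.2, 25.0], [616.7, -185.3, 25.0], [597.9, -293.6, 25.0], [641.4, -283.8, 25.0]] ctr [ 608.3 -239.2   25. ] len 101.45354573613619 wid 40.46574863553536 yaw 1.7960286341930043
[[ 5.775e+02 -1.944e+02  2.960e+01  1.000e-01]
 [ 6.168e+02 -1.854e+02  2.790e+01  7.000e-01]
 [ 5.975e+02 -2.918e+02  3.030e+01  6.000e-01]
 [ 6.404e+02 -2.825e+02  2.950e+01  6.000e-01]]
```

```bash
python3 - <<'E'
from h import *
a=plan(612.3,-258.5,260,1.79,3); print(); plan(612.3,-258.5,210.5,1.79,5,[*a[0],a[1]])
E
```

```text
[[0.03, 0.005, 0.065, 0, 0, 0.002], [0.03, 0.004, 0.065, 0, 0, 0.002], [0.031, 0.005, 0.065, 0, 0, 0.002]]

[[-0.0, -0.0, 0.04, 0, 0, 0.0], [-0.0, -0.0, 0.039, 0, 0, 0.0], [-0.0, -0.0, 0.04, 0, 0, 0.0], [-0.0, -0.0, 0.039, 0, 0, 0.0], [-0.0, -0.0, 0.04, 0, 0, 0.0]]
```

servo_tool --pt "0.03 0.005 0.065 0 0 0" --pt "0.03 0.005 0.065 0 0 0" --pt "0.03 0.005 0.065 0 0 0" --pt "0 0 0 0 0 0" --pt "0 0 0 0 0 0"

```text
time_s: 3.97
eef_pos: [612.8, -262.1, 261.5]
tcp_rot: [-3.141, -0.0, 1.787]
contact_force: [-0.5, -1.3, 0.5]
width: 1.002
finger_force: 0.0
```

```bash
python3 - <<'E'
from h import *
print(sensors.state()["eef_pos"]); plan(612.3,-258.5,210.5,1.79,5)
E
```

```text
[ 612.77671145 -262.14626378  261.50826384]
[[0.003, 0.0, 0.041, 0, 0, -0.005], [0.003, 0.0, 0.041, 0, 0, -0.004], [0.003, 0.0, 0.041, 0, 0, -0.005], [0.003, 0.001, 0.041, 0, 0, -0.004], [0.003, 0.0, 0.04, 0, 0, -0.005]]
```

servo_tool --pt "0.003 0 0.041 0 0 0" --pt "0.003 0 0.041 0 0 0" --pt "0.003 0 0.041 0 0 0" --pt "0.003 0 0.041 0 0 0" --pt "0.003 0 0.04 0 0 0"

```text
time_s: 4.38
eef_pos: [611.4, -259.1, 208.7]
tcp_rot: [-3.141, -0.0, 1.786]
contact_force: [0.6, -0.4, 0.1]
width: 0.998
finger_force: 0.0
```

servo_tool --pt "0 0 0 0 0 0" --pt "0 0 0 0 0 0" --pt "0 0 0 0 0 0" --pt "0 0 0 0 0 0" --pt "0 0 0 0 0 0" --claw -1 --squeeze 25

```text
time_s: 4.8
eef_pos: [611.7, -259.2, 210.5]
tcp_rot: [3.141, 0.0, 1.786]
contact_force: [-0.2, 0.9, 0.5]
width: 0.685
finger_force: 0.0
```

servo_tool --pt "0 0 0 0 0 0" --pt "0 0 0 0 0 0" --pt "0 0 0 0 0 0" --pt "0 0 0 0 0 0" --pt "0 0 0 0 0 0"

```text
time_s: 5.22
eef_pos: [611.6, -259.0, 210.1]
tcp_rot: [3.141, 0.0, 1.786]
contact_force: [-0.3, 0.5, 2.0]
width: 0.425
finger_force: 25.0
```

Gripped: width 0.425 is 40 mm. I lift it and take a second view of the jig from a shifted spot.

```bash
python3 - <<'E'
from h import *
a=plan(608,-250,300,1.786,4);print(); plan(500,-85,375,1.786,8,[*a[0],a[1]])
E
```

```text
[[0.01, -0.002, -0.09, 0, 0, -0.0], [0.009, -0.001, -0.09, 0, 0, -0.0], [0.01, -0.002, -0.09, 0, 0, -0.0], [0.009, -0.001, -0.09, 0, 0, -0.001]]

[[0.092, -0.035, -0.037, 0, 0, 0.0], [0.092, -0.035, -0.038, 0, 0, 0.0], [0.092, -0.035, -0.037, 0, 0, 0.0], [0.092, -0.035, -0.038, 0, 0, 0.0], [0.092, -0.035, -0.037, 0, 0, 0.0]]
[[0.092, -0.035, -0.038, 0, 0, 0.0], [0.093, -0.036, -0.037, 0, 0, 0.0], [0.092, -0.035, -0.038, 0, 0, 0.0]]
```

servo_tool --pt "0 0 -0.05 0 0 0" --pt "0.01 0 -0.09 0 0 0" --pt "0.01 0 -0.09 0 0 0" --pt "0.01 0 -0.09 0 0 0" --pt "0.01 0 -0.05 0 0 0"

```text
time_s: 5.63
eef_pos: [609.6, -249.6, 305.5]
tcp_rot: [3.14, 0.001, 1.786]
contact_force: [1.0, 0.0, -1.6]
width: 0.425
finger_force: 25.0
```

servo_tool --pt "0.06 -0.025 -0.037 0 0 0" --pt "0.092 -0.035 -0.037 0 0 0" --pt "0.092 -0.035 -0.037 0 0 0" --pt "0.092 -0.035 -0.037 0 0 0" --pt "0.092 -0.035 -0.037 0 0 0"

```text
time_s: 6.05
eef_pos: [545.3, -152.7, 349.1]
tcp_rot: [-3.141, -0.0, 1.786]
contact_force: [0.7, 0.8, -1.1]
width: 0.423
finger_force: 25.0
```

servo_tool --pt "0.092 -0.035 -0.037 0 0 0" --pt "0.092 -0.035 -0.037 0 0 0" --pt "0.05 -0.035 -0.03 0 0 0" --pt "0 0 0 0 0 0" --pt "0 0 0 0 0 0"

```text
time_s: 6.47
eef_pos: [507.9, -101.4, 375.3]
tcp_rot: [3.14, -0.001, 1.787]
contact_force: [0.3, -1.0, -2.0]
width: 0.425
finger_force: 25.0
```

```bash
python3 - <<'E'
from h import *
import pickle
s=sensors.state(); im=viewer.get_image("wrist"); cv2.imwrite("pics/w4.png",im[:,:,::-1]); pickle.dump(s,open("w4.pkl","wb"))
print(s["time_s"],s["eef_pos"],s["tcp_rot"],s["width"])
a=cv2.imread("pics/w1.png")[15:175,155:400];b=cv2.imread("pics/w4.png")
cv2.imwrite("pics/c3.png",b)
E
```

```text
6.4667 [ 507.93241038 -101.42437295  375.34327678] [ 3.14016637e+00 -6.88601289e-04  1.78736798e+00] 0.4247898623843908
```

View pics/c3.png

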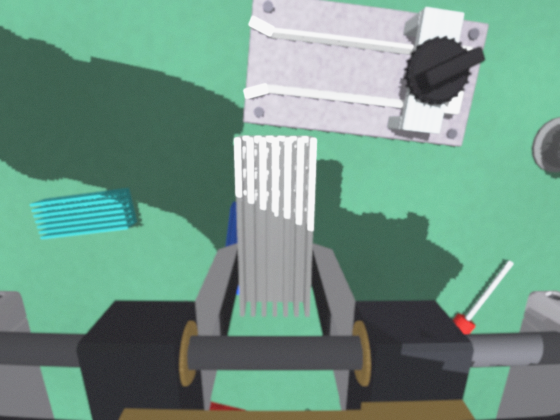

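The wrist view shows the sink held straight, with its front at row 137. The jig corners are near (245,122), (462,145) and (487,22), the cap disc at (437,72), and the wing from about (418,78) to (483,55).

```bash
python3 - <<'E'
from h import *
import pickle
D={}
for n,box in (("w1",(150,5,410,180)),("w4",(225,0,500,150))):
    c=cam("wrist",pickle.load(open(n+".pkl","rb"))); im=cv2.imread(f"pics/{n}.png"); h=cv2.cvtColor(im,cv2.COLOR_BGR2HSV)
    x0,y0,x1,y1=box; roi=np.zeros(h.shape[:2],np.uint8); roi[y0:y1,x0:x1]=255
    if n=="w4": roi[133:,:330]=0
    m=((h[:,:,1]<55)|(h[:,:,2]<45)).astype(np.uint8)*255&roi; m=cv2.morphologyEx(m,cv2.MORPH_CLOSE,np.ones((5,5))); m=cv2.morphologyEx(m,cv2.MORPH_OPEN,np.ones((7,7)))
    ct=max(cv2.findContours(m,0,2)[0],key=cv2.contourArea); r=cv2.minAreaRect(ct); b=cv2.boxPoints(r)
    P=plane(c,b,10); print(n,"plate",b.round(0).tolist(),P[:,:2].round(1).tolist(),"ctr",P.mean(0).round(1),np.linalg.norm(np.diff(P,axis=0),axis=1).round(1))
    # rails: bright, sample the two bands along the columns
    w=((h[:,:,1]<35)&(h[:,:,2]>(205 if n=="w1" else 215))).astype(np.uint8)*255&roi
    nc,l,st,ce=cv2.connectedComponentsWithStats(w)
    for i in range(1,nc):
        if st[i,4]>60:
            q=np.argwhere(l==i)[:,::-1].astype(np.float32); rr=cv2.minAreaRect(q); print("  white",st[i].tolist(),np.round(rr[0],1).tolist(),np.round(rr[1],1).tolist(),round(rr[2],1))
    k=(h[:,:,2]<75).astype(np.uint8)*255&roi; k=cv2.morphologyEx(k,cv2.MORPH_OPEN,np.ones((5,5)))
    cc=max(cv2.findContours(k,0,2)[0],key=cv2.contourArea); e=cv2.fitEllipse(cv2.convexHull(cc)); ci=cv2.minEnclosingCircle(cc); print("  black",e,ci,plane(c,[e[0]],70),plane(c,[ci[0]],70))
    x0,y0=np.array(e[0],int)-45; x0=max(x0,0);y0=max(y0,0); D[n]=cv2.resize(im[y0:y0+85,x0:x0+90],(540,510),interpolation=cv2.INTER_CUBIC)[:,:390]; print("  crop",x0,y0)
cv2.imwrite("pics/c4.png",np.hstack([D["w1"],D["w4"]]))
E
```

```text
w1 plate [[157.0, 140.0], [168.0, 24.0], [387.0, 44.0], [376.0, 161.0]] [[449.4, -34.8], [445.4, 86.7], [673.1, 115.1], [696.4, -5.7]] ctr [566.1  40.4  10. ] [121.5 229.5 123. ]
  white [165, 26, 221, 133, 17965] [271.2, 91.3] [219.2, 115.1] 5.5
  black ((326.5754089355469, 97.55675506591797), (50.10459518432617, 55.26421356201172), 53.74277114868164) ((327.012451171875, 96.02696990966797), 28.635753631591797) [[615.66033529  43.79510617  70.        ]] [[615.72122851  45.17149924  70.        ]]
  crop 281 52
w4 plate [[238.0, 122.0], [253.0, -13.0], [489.0, 13.0], [474.0, 148.0]] [[455.7, -34.3], [446.0, 89.6], [672.0, 120.2], [702.8, -6.0]] ctr [569.1  42.4  10. ] [124.2 228.  129.9]
  white [249, 0, 164, 52, 5405] [332.0, 22.3] [164.9, 40.2] 6.7
  white [419, 7, 45, 37, 1175] [441.6, 27.4] [41.2, 36.9] 8.1
  white [243, 31, 162, 105, 11940] [324.1, 86.8] [159.4, 89.6] 8.7
  white [403, 92, 65, 52, 1754] [435.8, 113.8] [60.2, 53.3] 11.3
  black ((442.5536804199219, 68.76789855957031), (61.628726959228516, 81.84544372558594), 64.07044219970703) ((445.0, 70.5), 41.07624816894531) [[616.76753621  46.12945398  70.        ]] [[619.21382378  45.3401984   70.        ]]
  crop 397 23
```

View pics/c4.png

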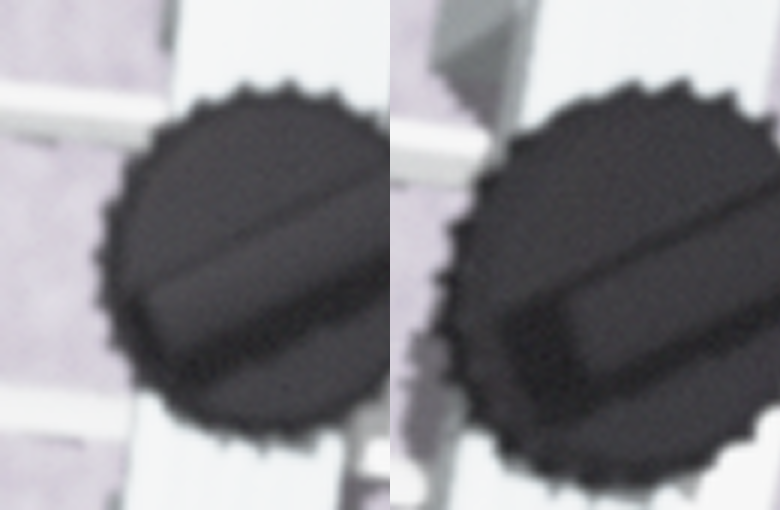

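The crops show the disc and the wing ridge clearly. In w1 the wing edges run from crop (130,295) to (390,180) and from (165,355) to (390,262). In w4 they run from (175,300) to (390,180) and from (200,385) to (390,305).

```bash
cat > jig.py <<'E'
from h import *
import pickle
def L(P):  # line fit x = m + t d
    m=P.mean(0); d=np.linalg.svd(P-m)[2][0]; return m,d*np.sign(d[0])
res={}
for n,cols,rows,rb,lcol,rcol in (("w1",range(185,285,4),range(60,105,4),((35,85),(90,135)),(150,185),(366,400)),("w4",range(280,390,4),range(30,118,4),((20,65),(70,118)),(225,275),(440,500))):
    c=cam("wrist",pickle.load(open(n+".pkl","rb"))); im=cv2.imread(f"pics/{n}.png"); h=cv2.cvtColor(im,cv2.COLOR_BGR2HSV).astype(float)
    V=cv2.GaussianBlur(im,(3,3),0).astype(float).min(2); G=h[:,:,1]<65   # min channel: green bench low
    out={}
    for k,(a,b) in enumerate(rb):
        q=[]
        for u in cols:
            v=V[a:b,u]; e=np.clip(v-np.median(v)-20,0,None); i=np.argmax(e); s=slice(max(i-7,0),i+8)
            if e.max()>15: q.append([u,a+np.average(np.arange(len(v))[s],weights=e[s])])
        q=np.array(q); l=np.polyfit(q[:,0],q[:,1],1); q=q[abs(np.polyval(l,q[:,0])-q[:,1])<1.5]
        out[f"rail{k}"]=L(plane(c,q,17)[:,:2])
    bot=[[u,max(np.where(G[:175 if n=="w1" else 145,u])[0])+.5] for u in cols if n=="w1" or u>330]
    out["side_bot"]=L(plane(c,bot,10)[:,:2])
    if n=="w1": out["side_top"]=L(plane(c,[[u,min(np.where(G[15:60,u])[0])+14.5] for u in cols],10)[:,:2])
    out["rear"]=L(plane(c,[[lcol[0]+min(np.where(G[v,lcol[0]:lcol[1]])[0])-.5,v] for v in rows],10)[:,:2])
    out["front"]=L(plane(c,[[rcol[0]+max(np.where(G[v,rcol[0]:rcol[1]])[0])+.5,v] for v in rows],10)[:,:2])
    print(n,{k:(v[0].round(1).tolist(),round(float(np.arctan2(v[1][1],v[1][0])),4)) for k,v in out.items()})
    a,b=out["rail0"],out["rail1"]; d=a[1]+b[1]; d/=np.linalg.norm(d); nn=np.array([-d[1],d[0]])
    x=lambda o:o[0]@d; y=lambda o:o[0]@nn
    mid=(y(a)+y(b))/2; ox=(x(out["rear"])+130+x(out["front"])-100)/2
    print(" yaw",np.arctan2(d[1],d[0]),"rail gap",y(a)-y(b),"len",x(out["front"])-x(out["rear"]),"sides",[round(y(out[k])-mid,1) for k in out if "side" in k],"origin",ox*d+mid*nn,"cap pred",(ox+33)*d+mid*nn)
    cr=dict(w1=[[(130,295),(390,180)],[(165,355),(390,262)]],w4=[[(175,300),(390,180)],[(200,385),(390,305)]])[n]; off=dict(w1=(281,52),w4=(397,23))[n]
    for e in cr:
        P=plane(c,np.array(e)/6+off,94); w=P[1]-P[0]; print("  wing",P[:,:2].round(1).tolist(),np.arctan2(w[1],w[0]))
    res[n]=(c,np.array(cr[0])/6+off,np.array(cr[1])/6+off)
E
python3 jig.py; python3 - <<'E'
from h import *
import pickle
c1=cam("wrist",pickle.load(open("w1.pkl","rb")));c4=cam("wrist",pickle.load(open("w4.pkl","rb")))
# disc centre, plate corners seen in both views, wing end
a=[[326.6,97.5-1.5],[167,142],[370,159],[386,46],[281+150/6,52+325/6]]; b=[[437,71],[245,122],[462,145],[487,22],[397+187/6,23+342/6]]
print(tri(c1,a,c4,b).round(1))
E
```

```text
[[ 6.167e+02  4.580e+01  6.060e+01  5.000e-01]
 [ 4.632e+02 -3.280e+01  1.910e+01  3.000e-01]
 [ 6.889e+02 -5.300e+00  9.500e+00  9.000e-01]
 [ 6.723e+02  1.127e+02  1.030e+01  9.000e-01]
 [ 5.974e+02  3.060e+01  9.480e+01  1.400e+00]]Traceback (most recent call last):
  File "jig.py", line 15, in <module>
    q=np.array(q); l=np.polyfit(q[:,0],q[:,1],1); q=q[abs(np.polyval(l,q[:,0])-q[:,1])<1.5]
                                ~^^^^^
IndexError: too many indices for array: array is 1-dimensional, but 2 were indexed
```

```bash
sed -i 's/np.median(v)-20,0,None/np.median(v)-6,0,None/; s/e.max()>15/e.max()>4/' jig.py; python3 jig.py; python3 -c "
import cv2
im=cv2.imread('pics/w1.png');print(im[40:135:3,230].tolist())"
```

```text
w1 {'rail0': ([519.3, 62.0], 0.1154), 'rail1': ([550.2, 13.0], 0.1042), 'side_bot': ([534.3, -24.8], 0.1218), 'side_top': ([512.4, 94.4], 0.1138), 'rear': ([452.3, 29.1], -1.4656), 'front': ([678.7, 77.6], -1.4649)}
 yaw 0.10979776524431865 rail gap 52.14584418315815 len 230.3754903198677 sides [np.float64(-61.9), np.float64(59.1)] origin [581.78543547  42.67979356] cap pred [614.58671866  46.29584401]
  wing [[593.4, 34.6], [625.2, 57.2]] 0.6196364301596228
  wing [[600.2, 27.7], [628.0, 46.7]] 0.5979681803305615
w4 {'rail0': ([529.7, 62.4], 0.1136), 'rail1': ([543.2, 11.2], 0.113), 'side_bot': ([580.5, -20.2], 0.1111), 'rear': ([454.0, 13.8], -1.4671), 'front': ([680.3, 66.3], -1.4624)}
 yaw 0.11329866825702872 rail gap 52.42798929757143 len 230.8383557343496 sides [np.float64(-61.7)] origin [582.01411918  41.98992261] cap pred [614.80254194  45.72078477]
  wing [[594.9, 34.5], [617.0, 54.4]] 0.7326828304527881
  wing [[601.3, 25.6], [622.0, 40.5]] 0.6219162977952775
[[225, 217, 221], [220, 212, 216], [221, 211, 216], [220, 209, 215], [220, 208, 214], [221, 212, 217], [221, 210, 216], [244, 243, 243], [236, 235, 235], [206, 204, 204], [215, 206, 210], [224, 215, 219], [226, 217, 221], [218, 208, 214], [216, 204, 210], [219, 210, 214], [220, 210, 215], [221, 211, 217], [218, 207, 213], [218, 208, 214], [218, 207, 213], [221, 213, 217], [220, 212, 216], [221, 214, 218], [239, 238, 238], [241, 241, 241], [215, 213, 213], [221, 212, 217], [224, 215, 219], [218, 206, 213], [216, 204, 210], [221, 211, 215]]
```

The measurements agree:
- **Jig:** origin about (581.9, 42.3), yaw about 0.111. The plate measures 230.5 mm long, and heights come out near 10 (plate) and 95 (wing) mm.
- **Cap:** about (615, 46), wing yaw about 0.61.

I'll check how the sink sits in the hand and plan the approach.

```bash
python3 - <<'E'
from h import *
import pickle
s=pickle.load(open("w4.pkl","rb"));c=cam("wrist",s)
P=plane(c,[[237,137],[316,138],[240,316],[310,316]],s["eef_pos"][2]-185.3)-s["eef_pos"]; print((R.from_euler('xyz',s["tcp_rot"]).inv().apply(P)).round(1))
a=plan(516.9,35,330,0.111,15); print(a,sensors.state()["joint_positions"])
E
```

```text
[[ 71.1 -18.9 185.3]
 [ 70.6  20.1 185.4]
 [-29.8 -20.4 185.3]
 [-29.9  20.1 185.3]]
[[0.035, 0.01, 0.012, 0, 0, 0.931], [0.036, 0.006, 0.012, 0, 0, 0.931], [0.037, 0.002, 0.012, 0, 0, 0.931], [0.037, -0.002, 0.012, 0, 0, 0.931], [0.036, -0.006, 0.012, 0, 0, 0.931]]
[[0.035, -0.01, 0.012, 0, 0, 0.931], [0.034, -0.014, 0.012, 0, 0, 0.931], [0.032, -0.018, 0.012, 0, 0, 0.931], [0.03, -0.021, 0.012, 0, 0, 0.931], [0.027, -0.024, 0.012, 0, 0, 0.93]]
[[0.024, -0.027, 0.012, 0, 0, 0.931], [0.021, -0.03, 0.012, 0, 0, 0.93], [0.018, -0.032, 0.012, 0, 0, 0.931], [0.014, -0.034, 0.012, 0, 0, 0.93], [0.011, -0.035, 0.012, 0, 0, 0.931]]
(array([516.87660466,  34.98901492, 330.00872331]), np.float64(0.11099519320333752)) [-0.49088313  0.23206886  0.65909226  2.01507772 -0.1747974   0.94835186
  0.47323209]
```

servo_tool --pt "0.035 0.01 0.012 0 0 0.93" --pt "0.036 0.006 0.012 0 0 0.93" --pt "0.037 0.002 0.012 0 0 0.93" --pt "0.037 -0.002 0.012 0 0 0.93" --pt "0.036 -0.006 0.012 0 0 0.93"

```text
time_s: 6.93
eef_pos: [511.5, -56.6, 359.2]
tcp_rot: [-3.141, 0.001, 1.221]
contact_force: [0.3, 0.0, -1.5]
width: 0.423
finger_force: 25.0
```

servo_tool --pt "0.035 -0.01 0.012 0 0 0.93" --pt "0.034 -0.014 0.012 0 0 0.93" --pt "0.032 -0.018 0.012 0 0 0.93" --pt "0.03 -0.021 0.012 0 0 0.93" --pt "0.027 -0.024 0.012 0 0 0.93"

```text
time_s: 7.35
eef_pos: [514.4, -11.0, 344.2]
tcp_rot: [3.141, 0.001, 0.663]
contact_force: [-0.3, -0.3, -1.6]
width: 0.424
finger_force: 25.0
```

servo_tool --pt "0.024 -0.027 0.012 0 0 0.93" --pt "0.021 -0.03 0.012 0 0 0.93" --pt "0.018 -0.032 0.012 0 0 0.93" --pt "0.014 -0.034 0.012 0 0 0.93" --pt "0.011 -0.035 0.012 0 0 0.93"

```text
time_s: 7.77
eef_pos: [517.3, 34.7, 329.3]
tcp_rot: [3.14, 0.0, 0.105]
contact_force: [0.4, -0.8, -1.1]
width: 0.421
finger_force: 25.0
```

servo_tool --pt "0 0 0 0 0 0" --pt "0 0 0 0 0 0" --pt "0 0 0 0 0 0"

```text
time_s: 8.02
eef_pos: [517.0, 34.2, 329.6]
tcp_rot: [3.141, 0.0, 0.115]
contact_force: [0.5, 0.3, -1.7]
width: 0.42
finger_force: 25.0
```

```bash
python3 - <<'E'
from h import *
s=sensors.state(); print(s); a=plan(516.8,35,232,0.111,5)
E
```

```text
{'time_s': 8.0167, 'joint_positions': array([-0.96038645,  0.38973948,  0.95895404,  2.06738985, -0.41202659,
        0.88583699, -1.22448376]), 'joint_velocities': array([ 3.81065063e-03, -1.29512651e-02,  3.45465063e-05,  1.74182421e-03,
        1.56359551e-04,  1.32965085e-03, -1.09136826e-02]), 'joint_torque': array([ -1.22825123, -54.62433457,  14.93327111, -36.78346753,
        -0.13270095,  -0.08577809,  -0.1581779 ]), 'eef_pos': array([516.96217796,  34.17042106, 329.64560468]), 'tcp_rot': array([3.14068059e+00, 2.41390006e-04, 1.15045028e-01]), 'contact_force': array([ 0.49523738,  0.25506978, -1.71502936]), 'torque': array([-0.02399912,  0.1873247 ,  0.01734085]), 'finger_force': 24.993965327739716, 'width': 0.4198161830582733}
[[-0.0, -0.001, 0.078, 0, 0, 0.007], [-0.0, -0.001, 0.078, 0, 0, 0.007], [-0.0, -0.0, 0.078, 0, 0, 0.007], [-0.0, -0.001, 0.078, 0, 0, 0.006], [-0.0, -0.0, 0.079, 0, 0, 0.007]]
```

servo_tool --pt "0 -0.001 0.078 0 0 0.007" --pt "0 -0.001 0.078 0 0 0.007" --pt "0 -0.001 0.078 0 0 0.007" --pt "0 -0.001 0.078 0 0 0.007" --pt "0 0 0.078 0 0 0.007"

```text
time_s: 8.43
eef_pos: [516.8, 35.1, 231.6]
tcp_rot: [-3.141, -0.001, 0.11]
contact_force: [-0.3, 0.5, -1.7]
width: 0.42
finger_force: 25.0
```

servo_tool --pt "0 0 0.008 0 0 0" --pt "0 0 0.008 0 0 0" --pt "0 0 0 0 0 0"

```text
time_s: 8.68
eef_pos: [517.0, 35.3, 228.8]
tcp_rot: [3.142, -0.0, 0.108]
contact_force: [-1.0, -1.0, -0.5]
width: 0.423
finger_force: 25.0
```

servo_tool --pt "0 0 0.008 0 0 0" --pt "0 0 0.008 0 0 0" --pt "0 0 0 0 0 0"

```text
time_s: 8.93
eef_pos: [516.9, 36.1, 224.6]
tcp_rot: [-3.141, -0.001, 0.108]
contact_force: [0.0, -0.3, -0.3]
width: 0.419
finger_force: 25.0
```

servo_tool --pt "0 0.001 0.006 0 0 0" --pt "0 0 0.004 0 0 0" --pt "0 0 0 0 0 0"

```text
time_s: 9.18
eef_pos: [517.1, 35.0, 222.1]
tcp_rot: [3.141, -0.001, 0.107]
contact_force: [-0.0, -5.7, 3.8]
width: 0.425
finger_force: 25.0
```

servo_tool --pt "0 0 0.004 0 0 0" --pt "0 0 0 0 0 0" --pt "0 0 0 0 0 0"

```text
time_s: 9.43
eef_pos: [517.3, 34.8, 221.1]
tcp_rot: [3.14, -0.002, 0.107]
contact_force: [3.7, -7.7, -1.2]
width: 0.422
finger_force: 25.0
```

servo_tool --pt "0 0.004 0 0 0 0" --pt "0 0 0.002 0 0 0" --pt "0 0 0 0 0 0"

```text
time_s: 9.68
eef_pos: [516.9, 34.4, 220.3]
tcp_rot: [3.141, -0.001, 0.108]
contact_force: [2.4, -4.6, 0.1]
width: 0.42
finger_force: 25.0
```

```bash
python3 - <<'E'
from h import *
s=sensors.state(); print(s["torque"],s["contact_force"],s["eef_pos"],s["tcp_rot"])
E
```

```text
[-1.28769079 -0.31173997  0.06524758] [ 2.40651609 -4.57181481  0.14539286] [516.91872908  34.44619131 220.26344748] [ 3.14097611e+00 -5.00093744e-04  1.07615879e-01]
```

servo_tool --pt "0 0.005 0 0 0 0" --pt "0 0 0 0 0 0" --pt "0 0 0 0 0 0"

```text
time_s: 9.93
eef_pos: [516.8, 33.8, 220.1]
tcp_rot: [-3.141, 0.0, 0.108]
contact_force: [-0.2, -1.1, -0.8]
width: 0.422
finger_force: 25.0
```

servo_tool --pt "0.02 0 0 0 0 0" --pt "0.02 0 0 0 0 0" --pt "0.02 0 0 0 0 0" --pt "0.01 0 0 0 0 0" --pt "0 0 0 0 0 0"

```text
time_s: 10.35
eef_pos: [535.1, 35.6, 220.2]
tcp_rot: [3.141, -0.0, 0.108]
contact_force: [-0.3, 0.3, -1.2]
width: 0.422
finger_force: 25.0
```

```bash
python3 - <<'E'
from h import *
s=sensors.state(); print(s["torque"],s["contact_force"],s["eef_pos"],s["tcp_rot"])
E
```

```text
[ 0.01381103  0.05409583 -0.00353368] [-0.28647207  0.25767524 -1.20317035] [535.1071644   35.57218714 220.15074394] [ 3.14126314e+00 -4.75200279e-04  1.08012443e-01]
```

servo_tool --pt "0.02 0 0 0 0 0" --pt "0.02 0 0 0 0 0" --pt "0.02 0 0 0 0 0" --pt "0.02 0 0 0 0 0" --pt "0.012 0 0 0 0 0"

```text
time_s: 10.77
eef_pos: [558.0, 38.0, 220.2]
tcp_rot: [3.141, -0.0, 0.108]
contact_force: [-0.2, 0.2, -1.1]
width: 0.421
finger_force: 25.0
```

servo_tool --pt "0.006 0 0 0 0 0" --pt "0.006 0 0 0 0 0" --pt "0 0 0 0 0 0" --pt "0 0 0 0 0 0"

```text
time_s: 11.1
eef_pos: [560.2, 38.2, 220.2]
tcp_rot: [3.142, -0.0, 0.108]
contact_force: [0.7, 0.4, -1.5]
width: 0.421
finger_force: 25.0
```

servo_tool --pt "0.006 0 0 0 0 0" --pt "0.006 0 0 0 0 0" --pt "0.006 0 0 0 0 0" --pt "0 0 0 0 0 0"

```text
time_s: 11.43
eef_pos: [564.9, 38.8, 220.2]
tcp_rot: [3.142, -0.0, 0.108]
contact_force: [0.5, -0.1, -0.9]
width: 0.427
finger_force: 25.0
```

servo_tool --pt "0.004 0 0 0 0 0" --pt "0.004 0 0 0 0 0" --pt "0 0 0 0 0 0"

```text
time_s: 11.68
eef_pos: [566.8, 38.9, 220.2]
tcp_rot: [3.141, -0.0, 0.108]
contact_force: [0.8, 0.9, -0.6]
width: 0.424
finger_force: 25.0
```

servo_tool --pt "0.004 0 0 0 0 0" --pt "0.002 0 0 0 0 0" --pt "0 0 0 0 0 0"

```text
time_s: 11.93
eef_pos: [567.8, 39.0, 220.0]
tcp_rot: [-3.141, 0.001, 0.108]
contact_force: [-4.6, -0.3, 1.0]
width: 0.425
finger_force: 25.0
```

servo_tool --pt "0.004 0 0 0 0 0" --pt "0.002 0 0 0 0 0" --pt "0 0 0 0 0 0"

```text
time_s: 12.18
eef_pos: [568.4, 38.9, 220.0]
tcp_rot: [-3.141, 0.004, 0.107]
contact_force: [-14.3, -0.9, 12.7]
width: 0.42
finger_force: 25.0
```

The sink reached the stop, with force rising at x ≈ 567.8. I ease off and release.

servo_tool --pt "-0.004 0 0 0 0 0" --pt "0 0 0 0 0 0" --pt "0 0 0 0 0 0"

```text
time_s: 12.43
eef_pos: [568.0, 38.9, 220.0]
tcp_rot: [-3.141, 0.002, 0.108]
contact_force: [-7.8, -0.7, 4.5]
width: 0.422
finger_force: 25.0
```

servo_tool --pt "0 0 0 0 0 0" --pt "0 0 0 0 0 0" --pt "0 0 0 0 0 0" --pt "0 0 0 0 0 0" --pt "0 0 0 0 0 0" --claw 0.2

```text
time_s: 12.85
eef_pos: [568.8, 39.2, 220.2]
tcp_rot: [3.142, -0.0, 0.108]
contact_force: [0.3, 0.8, 0.1]
width: 0.595
finger_force: 0.0
```

servo_tool --pt "0 0 -0.03 0 0 0" --pt "-0.02 0 -0.08 0 0 0" --pt "-0.04 0 -0.1 0 0 0" --pt "-0.05 0 -0.1 0 0 0" --pt "-0.05 0 -0.06 0 0 0"

```text
time_s: 13.27
eef_pos: [528.8, 34.2, 314.9]
tcp_rot: [-3.141, -0.001, 0.107]
contact_force: [0.4, 0.2, 1.0]
width: 0.602
finger_force: 0.0
```

servo_tool --pt "0 0 0 0 0 0" --pt "0 0 0 0 0 0"

```text
time_s: 13.43
eef_pos: [528.9, 35.2, 313.5]
tcp_rot: [-3.14, -0.002, 0.108]
contact_force: [-0.1, -0.3, -0.3]
width: 0.598
finger_force: 0.0
```

```bash
python3 - <<'E'
from h import *
import pickle
s=sensors.state(); im=viewer.get_image("wrist"); cv2.imwrite("pics/w5.png",im[:,:,::-1]); pickle.dump(s,open("w5.pkl","wb"))
print(s["time_s"],s["eef_pos"],s["tcp_rot"],s["width"])
E
```

```text
13.4333 [528.88081702  35.15419272 313.531149  ] [-3.14020494e+00 -1.72273605e-03  1.08387022e-01] 0.5982126157975842
```

View pics/w5.png

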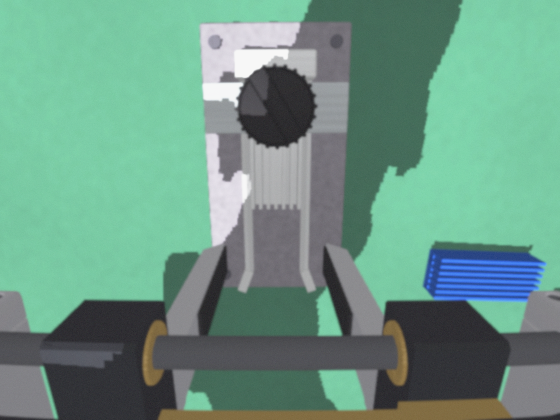

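The wrist view shows the sink straight between the rails and under the bridge, with its rear end at row 208, columns 252–301. The cap disc is centred at (277,106). I'll check the home position and get the wing angle from edge lines.

```bash
python3 - <<'E'
from h import *
import pickle
o=np.array([582.0,41.3]); y=.110; d=np.array([np.cos(y),np.sin(y)]); n=np.array([-d[1],d[0]])
for nm,cx,cy,r in (("w1",327,96,24),("w4",440,70,30),("w5",277,106,33)):
    c=cam("wrist",pickle.load(open(nm+".pkl","rb"))); g=cv2.cvtColor(cv2.imread(f"pics/{nm}.png"),cv2.COLOR_BGR2GRAY)
    cr=cv2.resize(g[cy-r:cy+r,cx-r:cx+r],None,fx=4,fy=4,interpolation=cv2.INTER_CUBIC); cr=np.clip(cr.astype(float)*2.5,0,255).astype(np.uint8)
    m=np.zeros_like(cr); cv2.circle(m,(4*r,4*r),int(3.6*r),255,-1); e=cv2.Canny(cv2.GaussianBlur(cr,(7,7),0),20,50)&m
    for l in (lambda q:q[:8] if q is not None else [])(cv2.HoughLinesP(e,1,np.pi/180,30,minLineLength=2*r,maxLineGap=8)):
        P=plane(c,l.reshape(2,2)/4+[cx-r,cy-r],94)[:,:2]; w=P[1]-P[0]; w*=np.sign(w[0]); mid=P.mean(0)
        print(nm,"yaw %.3f len %.0f"%(np.arctan2(w[1],w[0]),np.linalg.norm(w)),P.round(1).tolist(),"offset from cap centre %.1f"%(np.cross(w/np.linalg.norm(w),mid-[614.8,44.9])))
    if nm=="w5":
        P=plane(c,[[252,208],[301,208]],35)[:,:2]-o; print("rear end jig xy",(P@np.c_[d,n]).round(1).tolist()); print("cap disc",plane(c,[[277,106]],70))
        cv2.imwrite("pics/c5.png",cv2.resize(cr,(520,520)))
E
```

```text
rear end jig xy [[-44.5, 19.1], [-44.5, -20.8]]
cap disc [[615.69908535  43.94420935  70.        ]]
```

View pics/c5.png

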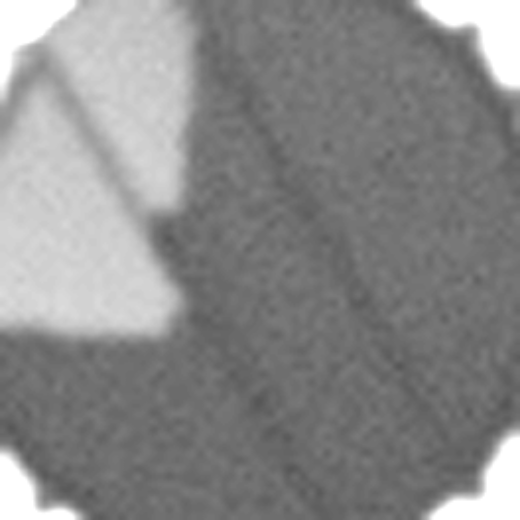

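The enhanced crop shows the two wing edges: one from (60,75) to (310,490), the other from (240,90) to (450,435).

```bash
python3 - <<'E'
from h import *
import pickle
c=cam("wrist",pickle.load(open("w5.pkl","rb"))); print("cam",-c[2].T@c[3])
M=[]
for e in ([(60,75),(310,490)],[(240,90),(450,435)]):
    P=plane(c,np.array(e)/(520/66)+[244,73],94)[:,:2]; w=P[0]-P[1]; M.append((P,w/np.linalg.norm(w))); print(P.round(1).tolist(),np.arctan2(w[1],w[0]))
w=M[0][1]+M[1][1]; w/=np.linalg.norm(w); nn=np.array([-w[1],w[0]]); C=np.array([615.3,44.6])
print("yaw",np.arctan2(w[1],w[0]),"edge offsets",[(P.mean(0)-C)@nn for P,_ in M])
E
```

```text
cam [607.45710229  44.07771609 294.60877278]
[[626.1, 59.8], [598.7, 38.4]] 0.6628408974423893
[[626.5, 46.7], [603.8, 28.4]] 0.6792326420478376
yaw 0.6710367697451134 edge offsets [np.float64(5.333110789445899), np.float64(-5.4337102977343585)]
```

The sink is home: rear end at jig x = −44.5. The wing yaw is about 0.65, centred at (615.3, 44.6). I rotate the hand to wing + π, which leaves room to turn clockwise.

```bash
python3 - <<'E'
from h import *
s=sensors.state(); print(s["joint_positions"]); a=plan(615.3,44.6,320,1.90,15); print();plan(615.3,44.6,320,3.79-2*np.pi,16,[*a[0],a[1]])
E
```

```text
[-0.91415124  0.43528155  0.92025245  2.05475099 -0.45743646  0.86541824
 -1.19532407]
[[0.023, 0.0, -0.002, 0, 0, -0.995], [0.023, 0.003, -0.002, 0, 0, -0.995], [0.022, 0.005, -0.002, 0, 0, -0.995], [0.022, 0.008, -0.002, 0, 0, -0.995], [0.021, 0.011, -0.002, 0, 0, -0.995]]
[[0.019, 0.013, -0.002, 0, 0, -0.995], [0.017, 0.015, -0.002, 0, 0, -0.996], [0.016, 0.017, -0.002, 0, 0, -0.995], [0.013, 0.019, -0.002, 0, 0, -0.996], [0.011, 0.02, -0.002, 0, 0, -0.995]]
[[0.008, 0.022, -0.002, 0, 0, -0.996], [0.006, 0.022, -0.002, 0, 0, -0.995], [0.003, 0.023, -0.002, 0, 0, -0.996], [0.0, 0.023, -0.001, 0, 0, -0.995], [-0.002, 0.024, -0.002, 0, 0, -0.996]]

[[0.0, -0.0, 0.0, 0, 0, -0.984], [0.0, -0.0, 0.0, 0, 0, -0.984], [0.0, -0.0, 0.0, 0, 0, -0.984], [0.0, -0.0, 0.0, 0, 0, -0.984], [0.0, -0.0, 0.0, 0, 0, -0.984]]
[[0.0, -0.0, 0.0, 0, 0, -0.985], [0.0, -0.0, 0.0, 0, 0, -0.984], [0.0, -0.0, 0.0, 0, 0, -0.985], [0.0, -0.0, 0.0, 0, 0, -0.984], [0.0, -0.0, 0.0, 0, 0, -0.985]]
[[0.0, 0.0, 0.0, 0, 0, -0.984], [0.0, 0.0, 0.0, 0, 0, -0.985], [0.0, 0.0, 0.0, 0, 0, -0.984], [0.0, 0.0, 0.0, 0, 0, -0.985], [0.0, 0.0, 0.0, 0, 0, -0.984]]
[[0.0, 0.0, 0.0, 0, 0, -0.985]]
```

servo_tool --pt "0.023 0 -0.002 0 0 -0.995" --pt "0.023 0.003 -0.002 0 0 -0.995" --pt "0.022 0.005 -0.002 0 0 -0.995" --pt "0.022 0.008 -0.002 0 0 -0.995" --pt "0.021 0.011 -0.002 0 0 -0.995"

```text
time_s: 13.9
eef_pos: [558.3, 38.1, 314.1]
tcp_rot: [-3.141, 0.001, 0.711]
contact_force: [0.3, -0.1, -0.3]
width: 0.602
finger_force: 0.0
```

servo_tool --pt "0.019 0.013 -0.002 0 0 -0.995" --pt "0.017 0.015 -0.002 0 0 -0.995" --pt "0.016 0.017 -0.002 0 0 -0.995" --pt "0.013 0.019 -0.002 0 0 -0.995" --pt "0.011 0.02 -0.002 0 0 -0.995"

```text
time_s: 14.32
eef_pos: [586.8, 41.1, 316.4]
tcp_rot: [-3.14, 0.001, 1.307]
contact_force: [-0.1, -1.2, 0.1]
width: 0.601
finger_force: 0.0
```

servo_tool --pt "0.008 0.022 -0.002 0 0 -0.995" --pt "0.006 0.022 -0.002 0 0 -0.995" --pt "0.003 0.023 -0.002 0 0 -0.995" --pt "0 0.023 -0.002 0 0 -0.995" --pt "-0.002 0.024 -0.002 0 0 -0.995"

```text
time_s: 14.73
eef_pos: [615.8, 44.0, 318.8]
tcp_rot: [-3.14, -0.001, 1.904]
contact_force: [-0.3, 0.1, 0.2]
width: 0.602
finger_force: 0.0
```

servo_tool --pt "0 0 0 0 0 -0.985" --pt "0 0 0 0 0 -0.985" --pt "0 0 0 0 0 -0.985" --pt "0 0 0 0 0 -0.985" --pt "0 0 0 0 0 -0.985"

```text
time_s: 15.15
eef_pos: [615.5, 44.0, 318.7]
tcp_rot: [-3.141, -0.002, 2.495]
contact_force: [0.5, -0.9, -0.8]
width: 0.6
finger_force: 0.0
```

servo_tool --pt "0 0 0 0 0 -0.985" --pt "0 0 0 0 0 -0.985" --pt "0 0 0 0 0 -0.985" --pt "0 0 0 0 0 0" --pt "0 0 0 0 0 0"

```text
time_s: 15.57
eef_pos: [615.4, 43.7, 319.1]
tcp_rot: [-3.142, -0.002, 2.84]
contact_force: [0.7, 0.4, 0.2]
width: 0.602
finger_force: 0.0
```

```bash
python3 - <<'E'
from h import *
s=sensors.state(); print(s["joint_positions"],s["eef_pos"],s["tcp_rot"])
E
```

```text
[-0.33424472  0.42485305  0.20514679  1.82768593 -0.10805131  0.90120265
  1.18966664] [615.40857882  43.73378263 319.12748753] [-3.14152096e+00 -1.51133413e-03  2.84001241e+00]
```

servo_tool --pt "0 0 0 0 0 -0.99" --pt "0 0 0 0 0 -0.99" --pt "0 0 0 0 0 -0.99" --pt "0 0 0 0 0 -0.99" --pt "0 0 0 0 0 -0.99"

```text
time_s: 15.98
eef_pos: [615.3, 44.2, 319.5]
tcp_rot: [3.141, -0.001, -2.844]
contact_force: [-0.1, 0.0, -0.1]
width: 0.598
finger_force: 0.0
```

servo_tool --pt "0 0 0 0 0 -0.99" --pt "0 0 0 0 0 -0.99" --pt "0 0 0 0 0 -0.99" --pt "0 0 0 0 0 0" --pt "0 0 0 0 0 0"

```text
time_s: 16.4
eef_pos: [615.3, 43.9, 319.7]
tcp_rot: [3.141, -0.0, -2.495]
contact_force: [-0.6, -0.3, 0.1]
width: 0.598
finger_force: 0.0
```

```bash
python3 - <<'E'
from h import *
s=sensors.state(); print(s["joint_positions"],s["eef_pos"],s["tcp_rot"],s["torque"]); plan(615.3,44.6,274,3.79-2*np.pi,5)
E
```

```text
[-1.72509241e-01  4.18674580e-01 -3.75493260e-03  1.81745091e+00
  1.33424876e-03  9.06226115e-01  2.04019082e+00] [615.27730184  43.89249775 319.67632353] [ 3.14082559e+00 -4.58074677e-04 -2.49543430e+00] [0.04875168 0.03956303 0.02865687]
[[-0.0, 0.0, 0.037, 0, 0, -0.004], [-0.0, 0.001, 0.036, 0, 0, -0.004], [-0.001, 0.0, 0.037, 0, 0, -0.004], [-0.0, 0.001, 0.036, 0, 0, -0.003], [-0.001, 0.0, 0.037, 0, 0, -0.004]]
```

servo_tool --pt "0 0.001 0.037 0 0 0" --pt "0 0.001 0.037 0 0 0" --pt "0 0 0.037 0 0 0" --pt "0 0 0.036 0 0 0" --pt "0 0 0.036 0 0 0"

```text
time_s: 16.82
eef_pos: [614.7, 44.6, 273.0]
tcp_rot: [3.141, -0.001, -2.489]
contact_force: [0.3, -0.9, 0.7]
width: 0.6
finger_force: 0.0
```

servo_tool --pt "0 0 0 0 0 0" --pt "0 0 0 0 0 0" --pt "0 0 0 0 0 0" --pt "0 0 0 0 0 0" --pt "0 0 0 0 0 0" --claw -1 --squeeze 25

```text
time_s: 17.23
eef_pos: [615.0, 44.4, 274.9]
tcp_rot: [-3.141, 0.001, -2.489]
contact_force: [0.9, 0.7, 0.3]
width: 0.283
finger_force: 0.0
```

servo_tool --pt "0 0 0 0 0 0" --pt "0 0 0 0 0 0" --pt "0 0 0 0 0 0" --pt "0 0 0 0 0 0" --pt "0 0 0 0 0 0"

```text
time_s: 17.65
eef_pos: [615.1, 44.3, 274.7]
tcp_rot: [-3.141, 0.0, -2.489]
contact_force: [0.5, -1.9, 3.7]
width: 0.128
finger_force: 25.0
```

```bash
python3 - <<'E'
from h import *
s=sensors.state(); print(s["width"],s["joint_positions"],s["eef_pos"],s["tcp_rot"],s["torque"],s["contact_force"])
E
```

```text
0.12822680086291907 [-0.17134367  0.47270246 -0.00640457  1.84886144  0.00435237  0.81947518
  2.04368756] [615.05691566  44.2656691  274.69780033] [-3.14109779e+00  3.82394493e-04 -2.48868616e+00] [-0.41718794 -0.24039028  0.01242365] [ 0.4864585  -1.92731293  3.67101866]
```

The wing is gripped: 12 mm, low side force. I turn clockwise about 1 rad, then in watched steps.

servo_tool --pt "0 0 0 0 0 0.8" --pt "0 0 0 0 0 0.8" --pt "0 0 0 0 0 0.8" --pt "0 0 0 0 0 0.8" --pt "0 0 0 0 0 0.8"

```text
time_s: 18.07
eef_pos: [615.1, 44.3, 274.7]
tcp_rot: [-3.141, 0.001, -2.973]
contact_force: [1.7, -2.0, 2.9]
width: 0.127
finger_force: 25.0
```

servo_tool --pt "0 0 0 0 0 0.8" --pt "0 0 0 0 0 0.8" --pt "0 0 0 0 0 0.8" --pt "0 0 0 0 0 0.8" --pt "0 0 0 0 0 0"

```text
time_s: 18.48
eef_pos: [615.1, 44.5, 274.7]
tcp_rot: [-3.141, 0.001, 2.926]
contact_force: [0.8, -1.9, 4.0]
width: 0.125
finger_force: 25.0
```

```bash
cat > q.py <<'E'
from h import *
s=sensors.state(); r=R.from_euler('xyz',s["tcp_rot"]).as_matrix()
print("t",s["time_s"],"tz %.3f"%s["torque"][2],s["torque"].round(3),"F",s["contact_force"].round(1),"turned %.3f"%((-2.489-s["tcp_rot"][2])%(2*np.pi)),s["eef_pos"].round(1),"q7 %.2f"%s["joint_positions"][6], "tau7 %.3f"%s["joint_torque"][6],"w %.3f"%s["width"])
E
python3 q.py
```

```text
t 18.4833 tz -0.103 [-0.464 -0.314 -0.103] F [ 0.8 -1.9  4. ] turned 0.868 [615.1  44.5 274.7] q7 1.29 tau7 -2.909 w 0.125
```

servo_tool --pt "0 0 0 0 0 0.5" --pt "0 0 0 0 0 0.5" --pt "0 0 0 0 0 0.5"

```text
time_s: 18.73
eef_pos: [615.1, 44.4, 274.7]
tcp_rot: [3.141, 0.001, 2.752]
contact_force: [1.6, -2.2, 4.2]
width: 0.127
finger_force: 25.0
```

```bash
python3 q.py
```

```text
t 18.7333 tz 0.165 [-0.379 -0.416  0.165] F [ 1.6 -2.2  4.2] turned 1.043 [615.1  44.4 274.7] q7 1.14 tau7 1.948 w 0.127
```

servo_tool --pt "0 0 0 0 0 0.5" --pt "0 0 0 0 0 0.5"

```text
time_s: 18.9
eef_pos: [615.1, 44.4, 274.7]
tcp_rot: [3.141, 0.001, 2.632]
contact_force: [1.5, -1.6, 5.4]
width: 0.126
finger_force: 25.0
```

```bash
python3 q.py
```

```text
t 18.9 tz 0.141 [-0.357 -0.358  0.141] F [ 1.5 -1.6  5.4] turned 1.163 [615.1  44.4 274.7] q7 1.04 tau7 1.899 w 0.126
```

servo_tool --pt "0 0 0 0 0 0.5" --pt "0 0 0 0 0 0.5"

```text
time_s: 19.07
eef_pos: [615.1, 44.4, 274.7]
tcp_rot: [3.141, 0.001, 2.512]
contact_force: [1.7, -1.3, 3.7]
width: 0.123
finger_force: 25.0
```

```bash
python3 q.py
```

```text
t 19.0667 tz 0.146 [-0.405 -0.429  0.146] F [ 1.7 -1.3  3.7] turned 1.283 [615.1  44.4 274.7] q7 0.94 tau7 1.888 w 0.123
```

Torque while turning is about 0.145 N·m, which matches the drag. I continue in 0.12 rad steps until it rises.

servo_tool --pt "0 0 0 0 0 0.5" --pt "0 0 0 0 0 0.5"

```text
time_s: 19.23
eef_pos: [615.1, 44.4, 274.7]
tcp_rot: [3.141, 0.001, 2.392]
contact_force: [2.1, -1.7, 3.5]
width: 0.124
finger_force: 25.0
```

```bash
python3 q.py
```

```text
t 19.2333 tz 0.139 [-0.418 -0.454  0.139] F [ 2.1 -1.7  3.5] turned 1.403 [615.1  44.4 274.7] q7 0.83 tau7 1.876 w 0.124
```

servo_tool --pt "0 0 0 0 0 0.5" --pt "0 0 0 0 0 0.5"

```text
time_s: 19.4
eef_pos: [615.1, 44.4, 274.7]
tcp_rot: [3.141, 0.0, 2.272]
contact_force: [0.8, -1.6, 3.6]
width: 0.125
finger_force: 25.0
```

```bash
python3 q.py
```

```text
t 19.4 tz 0.187 [-0.358 -0.459  0.187] F [ 0.8 -1.6  3.6] turned 1.523 [615.1  44.4 274.7] q7 0.73 tau7 1.865 w 0.125
```

servo_tool --pt "0 0 0 0 0 0.5" --pt "0 0 0 0 0 0.5"

```text
time_s: 19.57
eef_pos: [615.2, 44.4, 274.7]
tcp_rot: [3.141, 0.0, 2.152]
contact_force: [1.6, -2.0, 3.5]
width: 0.127
finger_force: 25.0
```

```bash
python3 q.py
```

```text
t 19.5667 tz 0.140 [-0.356 -0.459  0.14 ] F [ 1.6 -2.   3.5] turned 1.642 [615.2  44.4 274.7] q7 0.63 tau7 1.852 w 0.127
```

servo_tool --pt "0 0 0 0 0 0.5" --pt "0 0 0 0 0 0.5"

```text
time_s: 19.73
eef_pos: [615.2, 44.5, 274.7]
tcp_rot: [3.141, 0.0, 2.032]
contact_force: [2.5, -1.6, 3.9]
width: 0.13
finger_force: 25.9
```

```bash
python3 q.py
```

```text
t 19.7333 tz 0.509 [-0.488 -0.49   0.509] F [ 2.5 -1.6  3.9] turned 1.762 [615.2  44.5 274.7] q7 0.53 tau7 1.482 w 0.130
```

servo_tool --pt "0 0 0 0 0 0.5" --pt "0 0 0 0 0 0.5"

```text
time_s: 19.9
eef_pos: [615.1, 44.7, 274.7]
tcp_rot: [3.141, -0.0, 1.912]
contact_force: [-1.4, 1.2, 5.3]
width: 0.14
finger_force: 26.9
```

```bash
python3 q.py
```

```text
t 19.9 tz 0.529 [0.349 0.22  0.529] F [-1.4  1.2  5.3] turned 1.882 [615.1  44.7 274.7] q7 0.43 tau7 1.407 w 0.140
```

servo_tool --pt "0 0 0 0 0 0.5" --pt "0 0 0 0 0 0.5"

```text
time_s: 20.07
eef_pos: [615.0, 45.0, 274.7]
tcp_rot: [3.141, -0.001, 1.793]
contact_force: [-0.0, 2.2, 7.5]
width: 0.151
finger_force: 29.0
```

```bash
python3 q.py
```

```text
t 20.0667 tz 0.680 [0.311 0.107 0.68 ] F [-0.   2.2  7.5] turned 2.002 [615.   45.  274.7] q7 0.33 tau7 1.356 w 0.151
```

servo_tool --pt "0 0 0 0 0 0" --pt "0 0 0 0 0 0" --pt "0 0 0 0 0 0"

```text
time_s: 20.32
eef_pos: [615.0, 45.0, 274.7]
tcp_rot: [3.141, -0.0, 1.795]
contact_force: [-0.3, 0.4, 5.7]
width: 0.143
finger_force: 25.4
```

```bash
python3 q.py
```

```text
t 20.3167 tz 0.400 [ 0.262 -0.005  0.4  ] F [-0.3  0.4  5.7] turned 1.999 [615.   45.  274.7] q7 0.33 tau7 -0.448 w 0.143
```

servo_tool --pt "0 0 0 0 0 0" --pt "0 0 0 0 0 0" --pt "0 0 0 0 0 0" --pt "0 0 0 0 0 0" --pt "0 0 0 0 0 0"

```text
time_s: 20.73
eef_pos: [615.0, 45.0, 274.7]
tcp_rot: [3.141, -0.001, 1.795]
contact_force: [-0.2, 2.3, 5.9]
width: 0.135
finger_force: 23.6
```

```bash
python3 q.py
```

```text
t 20.7333 tz 0.188 [ 0.36  -0.031  0.188] F [-0.2  2.3  5.9] turned 1.999 [615.   45.  274.7] q7 0.33 tau7 -0.179 w 0.135
```

The limiter is viscous, so torque decays when I wait and the cap slips slowly. I continue slowly past the first peak.

servo_tool --pt "0 0 0 0 0 0.25" --pt "0 0 0 0 0 0.25" --pt "0 0 0 0 0 0.25" --pt "0 0 0 0 0 0.25" --pt "0 0 0 0 0 0"

```text
time_s: 21.15
eef_pos: [615.1, 45.0, 274.7]
tcp_rot: [3.141, -0.001, 1.673]
contact_force: [0.5, 1.1, 5.8]
width: 0.135
finger_force: 23.8
```

```bash
python3 q.py
```

```text
t 21.15 tz 0.251 [ 0.26  -0.065  0.251] F [0.5 1.1 5.8] turned 2.121 [615.1  45.  274.7] q7 0.23 tau7 -1.125 w 0.135
```

servo_tool --pt "0 0 0 0 0 0" --pt "0 0 0 0 0 0" --pt "0 0 0 0 0 0" --pt "0 0 0 0 0 0" --pt "0 0 0 0 0 0"

```text
time_s: 21.57
eef_pos: [615.2, 44.6, 274.7]
tcp_rot: [3.141, -0.0, 1.673]
contact_force: [3.1, 0.1, 5.8]
width: 0.126
finger_force: 24.7
```

```bash
python3 q.py
```

```text
t 21.5667 tz 0.035 [ 0.06  -0.681  0.035] F [3.1 0.1 5.8] turned 2.121 [615.2  44.6 274.7] q7 0.23 tau7 -0.019 w 0.126
```

servo_tool --pt "0 0 0 0 0 0.25" --pt "0 0 0 0 0 0.25" --pt "0 0 0 0 0 0.25" --pt "0 0 0 0 0 0.25" --pt "0 0 0 0 0 0"

```text
time_s: 21.98
eef_pos: [615.2, 44.6, 274.7]
tcp_rot: [3.141, -0.0, 1.55]
contact_force: [3.3, 0.4, 6.1]
width: 0.128
finger_force: 24.9
```

```bash
python3 q.py
```

```text
t 21.9833 tz 0.306 [-0.031 -0.606  0.306] F [3.3 0.4 6.1] turned 2.244 [615.2  44.6 274.7] q7 0.12 tau7 -1.198 w 0.128
```

servo_tool --pt "0 0 0 0 0 0" --pt "0 0 0 0 0 0" --pt "0 0 0 0 0 0" --pt "0 0 0 0 0 0" --pt "0 0 0 0 0 0"

```text
time_s: 22.4
eef_pos: [615.2, 44.6, 274.7]
tcp_rot: [3.141, -0.0, 1.552]
contact_force: [2.5, 1.1, 4.6]
width: 0.129
finger_force: 24.7
```

```bash
python3 q.py
```

```text
t 22.4 tz 0.226 [-0.01  -0.731  0.226] F [2.5 1.1 4.6] turned 2.242 [615.2  44.6 274.7] q7 0.13 tau7 -0.163 w 0.129
```

The sequence was a sharp rise at about 1.65 rad, torque near zero at 2.12 (first click, at rest), then a rise toward a second peak at 2.24. I ease back to the rest position and release.

servo_tool --pt "0 0 0 0 0 -0.3" --pt "0 0 0 0 0 -0.3" --pt "0 0 0 0 0 0" --pt "0 0 0 0 0 0" --pt "0 0 0 0 0 0"

```text
time_s: 22.82
eef_pos: [615.1, 44.6, 274.7]
tcp_rot: [3.141, -0.0, 1.623]
contact_force: [3.3, 1.0, 6.1]
width: 0.124
finger_force: 24.8
```

```bash
python3 q.py
```

```text
t 22.8167 tz 0.070 [ 0.227 -0.715  0.07 ] F [3.3 1.  6.1] turned 2.172 [615.1  44.6 274.7] q7 0.19 tau7 -0.055 w 0.124
```

servo_tool --pt "0 0 0 0 0 0" --pt "0 0 0 0 0 0" --pt "0 0 0 0 0 0" --pt "0 0 0 0 0 0" --pt "0 0 0 0 0 0" --claw 0.2

```text
time_s: 23.23
eef_pos: [614.7, 44.5, 274.2]
tcp_rot: [-3.141, 0.0, 1.623]
contact_force: [-0.2, 0.6, -0.6]
width: 0.443
finger_force: 0.0
```

servo_tool --pt "0 0 -0.05 0 0 0" --pt "0 0 -0.1 0 0 0" --pt "0 0 -0.1 0 0 0" --pt "0 0 -0.1 0 0 0" --pt "0 0 -0.05 0 0 0"

```text
time_s: 23.65
eef_pos: [615.3, 44.0, 378.1]
tcp_rot: [3.138, -0.001, 1.622]
contact_force: [0.1, -1.1, 0.5]
width: 0.599
finger_force: 0.0
```

```bash
python3 q.py
```

```text
t 23.65 tz -0.053 [-0.055  0.024 -0.053] F [ 0.1 -1.1  0.5] turned 2.172 [615.3  44.  378.1] q7 0.12 tau7 0.020 w 0.599
```

servo_tool --pt "-0.1 0 0 0 0 0" --pt "-0.12 0 0 0 0 0" --pt "-0.12 0 0 0 0 0" --pt "0 0 0 0 0 0" --pt "0 0 0 0 0 0"

```text
time_s: 24.07
eef_pos: [619.0, -42.3, 374.8]
tcp_rot: [3.142, 0.0, 1.619]
contact_force: [-0.9, 1.4, -0.7]
width: 0.599
finger_force: 0.0
```

```bash
python3 - <<'E'
from h import *
import pickle
s=sensors.state(); im=viewer.get_image("wrist")[:,:,::-1]; pickle.dump(s,open("w6.pkl","wb")); c=cam("wrist",s)
p=proj(c,[[615,45,70],[532,36,35],[581,41,10]]); print(p.round(0),s["eef_pos"])
x,y=p[0].astype(int); x0=max(x-130,0); y0=max(y-70,0); cr=im[y0:y0+140,x0:x0+190]; print(x0,y0)
cr=np.clip(cr.astype(float)*1.3,0,255).astype(np.uint8); cv2.imwrite("pics/c6.png",cv2.resize(cr,None,fx=4,fy=4,interpolation=cv2.INTER_CUBIC))
E
```

```text
[[275. 109.]
 [186. 116.]
 [241. 113.]] [619.0072843  -42.32698693 374.7649155 ]
145 38
```

View pics/c6.png

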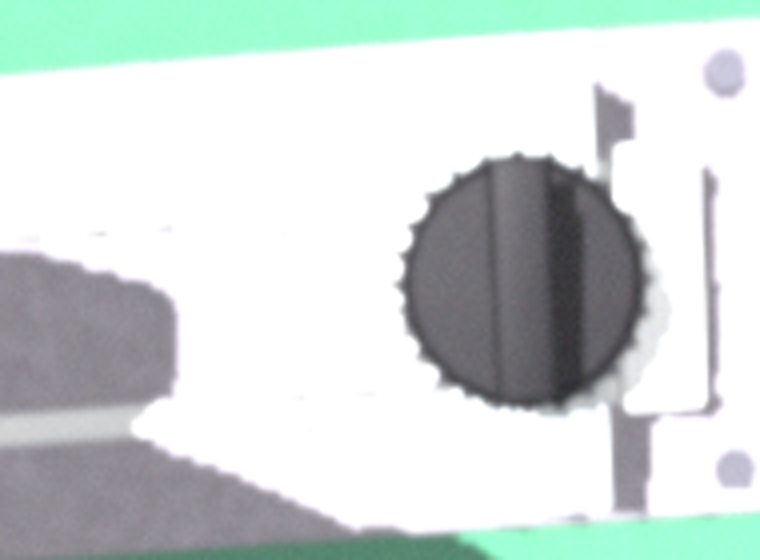

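The crop shows the wing nearly vertical, at yaw about 1.65. That is 2.14 rad of turn, which matches a rest just after the first click. I'll recheck the sink's rear end numerically before handing in.

```bash
python3 - <<'E'
from h import *
import pickle
o=np.array([582.0,41.3]); y=.110; d=np.array([np.cos(y),np.sin(y)]); n=np.array([-d[1],d[0]])
def prof(c,g,yy,z=35):
    xs=np.arange(-60,-30,.5); P=np.array([[*(o+x*d+yy*n),z] for x in xs]); q=proj(c,P).astype(np.float32)
    v=cv2.remap(g,q[:,:1],q[:,1:],cv2.INTER_LINEAR).ravel().astype(float); gr=np.gradient(cv2.GaussianBlur(v[:,None],(1,5),0).ravel()); i=np.argmax(abs(gr)); return xs[i],round(gr[i],1)
for nm in ("w5","w6"):
    if nm=="w6":
        s=sensors.state(); g=viewer.get_image("wrist")[:,:,1].copy()
    else: s=pickle.load(open("w5.pkl","rb")); g=cv2.imread("pics/w5.png")[:,:,1].copy()
    c=cam("wrist",s); print(nm,(-c[2].T@c[3]).round(0),[prof(c,g,yy) for yy in range(-18,19,3)])
E
```

```text
w5 [608.  44. 295.] [(np.float64(-44.5), np.float64(8.7)), (np.float64(-40.0), np.float64(9.2)), (np.float64(-44.0), np.float64(8.4)), (np.float64(-40.0), np.float64(9.2)), (np.float64(-44.5), np.float64(9.8)), (np.float64(-40.0), np.float64(10.9)), (np.float64(-44.5), np.float64(9.9)), (np.float64(-40.0), np.float64(10.3)), (np.float64(-44.5), np.float64(10.3)), (np.float64(-40.0), np.float64(10.4)), (np.float64(-44.5), np.float64(10.5)), (np.float64(-40.0), np.float64(10.2)), (np.float64(-44.5), np.float64(9.9))]
w6 [615.  39. 356.] [(np.float64(-51.5), np.float64(15.9)), (np.float64(-51.0), np.float64(19.0)), (np.float64(-51.5), np.float64(18.1)), (np.float64(-49.5), np.float64(16.8)), (np.float64(-48.5), np.float64(19.0)), (np.float64(-48.5), np.float64(19.0)), (np.float64(-48.0), np.float64(20.8)), (np.float64(-48.5), np.float64(13.3)), (np.float64(-51.5), np.float64(15.3)), (np.float64(-58.5), np.float64(13.5)), (np.float64(-46.0), np.float64(6.0)), (np.float64(-45.5), np.float64(4.2)), (np.float64(-46.0), np.float64(11.4))]
```

The shadow confuses this view. I go back to the earlier viewpoint (w5) for a like-for-like check.

```bash
python3 - <<'E'
from h import *
plan(528.9,35.2,330,0.108,15)
E
```

```text
[[0.021, -0.023, 0.012, 0, 0, 0.842], [0.019, -0.025, 0.012, 0, 0, 0.842], [0.016, -0.027, 0.012, 0, 0, 0.842], [0.013, -0.028, 0.012, 0, 0, 0.842], [0.011, -0.03, 0.012, 0, 0, 0.842]]
[[0.007, -0.03, 0.012, 0, 0, 0.842], [0.004, -0.031, 0.012, 0, 0, 0.841], [0.001, -0.031, 0.012, 0, 0, 0.842], [-0.002, -0.031, 0.012, 0, 0, 0.841], [-0.005, -0.031, 0.012, 0, 0, 0.842]]
[[-0.008, -0.03, 0.012, 0, 0, 0.841], [-0.011, -0.03, 0.011, 0, 0, 0.842], [-0.014, -0.028, 0.012, 0, 0, 0.841], [-0.017, -0.027, 0.011, 0, 0, 0.842], [-0.019, -0.024, 0.012, 0, 0, 0.841]]
```

servo_tool --pt "0.021 -0.023 0.012 0 0 0.842" --pt "0.019 -0.025 0.012 0 0 0.842" --pt "0.016 -0.027 0.012 0 0 0.842" --pt "0.013 -0.028 0.012 0 0 0.842" --pt "0.011 -0.03 0.012 0 0 0.842"

```text
time_s: 24.58
eef_pos: [588.8, -13.7, 359.2]
tcp_rot: [-3.141, -0.0, 1.114]
contact_force: [-0.5, 0.2, -0.5]
width: 0.597
finger_force: 0.0
```

servo_tool --pt "0.007 -0.03 0.012 0 0 0.842" --pt "0.004 -0.031 0.012 0 0 0.842" --pt "0.001 -0.031 0.012 0 0 0.842" --pt "-0.002 -0.031 0.012 0 0 0.842" --pt "-0.005 -0.031 0.012 0 0 0.842"

```text
time_s: 25.0
eef_pos: [558.7, 11.0, 344.2]
tcp_rot: [-3.141, 0.0, 0.609]
contact_force: [0.7, -0.4, 0.1]
width: 0.6
finger_force: 0.0
```

servo_tool --pt "-0.008 -0.03 0.012 0 0 0.842" --pt "-0.011 -0.03 0.012 0 0 0.842" --pt "-0.014 -0.028 0.012 0 0 0.842" --pt "-0.017 -0.027 0.012 0 0 0.842" --pt "-0.019 -0.024 0.012 0 0 0.842"

```text
time_s: 25.42
eef_pos: [528.6, 36.2, 329.2]
tcp_rot: [-3.141, 0.0, 0.104]
contact_force: [0.2, -0.6, 0.2]
width: 0.598
finger_force: 0.0
```

servo_tool --pt "0 0 0.03 0 0 0" --pt "0 0 0.033 0 0 0" --pt "0 0 0 0 0 0" --pt "0 0 0 0 0 0" --pt "0 0 0 0 0 0"

```text
time_s: 25.83
eef_pos: [529.4, 34.1, 313.8]
tcp_rot: [3.141, -0.0, 0.108]
contact_force: [-0.5, -0.2, 1.2]
width: 0.601
finger_force: 0.0
```

```bash
python3 - <<'E'
from h import *
import pickle
o=np.array([582.0,41.3]); y=.110; d=np.array([np.cos(y),np.sin(y)]); n=np.array([-d[1],d[0]])
def prof(c,g,yy,z=35):
    xs=np.arange(-60,-30,.5); P=np.array([[*(o+x*d+yy*n),z] for x in xs]); q=proj(c,P).astype(np.float32)
    v=cv2.remap(g,q[:,:1],q[:,1:],cv2.INTER_LINEAR).ravel().astype(float); gr=np.gradient(cv2.GaussianBlur(v[:,None],(1,5),0).ravel()); i=np.argmax(abs(gr)); return float(xs[i]),float(round(gr[i],1))
s=sensors.state(); im=viewer.get_image("wrist"); g=im[:,:,1].copy(); cv2.imwrite("pics/w7.png",im[:,:,::-1]); c=cam("wrist",s)
print(s["time_s"],s["eef_pos"],s["tcp_rot"],s["width"]); print([prof(c,g,yy) for yy in range(-18,19,3)])
# pixel shift of the sink's rear region w5->w7 against the plate/flares: template match
a=cv2.imread("pics/w5.png",0); b=cv2.imread("pics/w7.png",0)
for nm,(x0,y0,x1,y1) in dict(sinkrear=(250,185,303,222),flares=(232,262,322,294),boltrow=(200,25,352,60)).items():
    r=cv2.matchTemplate(b,a[y0:y1,x0:x1],cv2.TM_CCOEFF_NORMED); _,m,_,l=cv2.minMaxLoc(r); print(nm,m,l[0]-x0,l[1]-y0)
E
```

```text
25.8333 [529.38991945  34.13376322 313.76090017] [ 3.14147964e+00 -8.46512731e-05  1.08170739e-01] 0.6006285329103128
[(-45.0, 9.2), (-41.0, 9.4), (-45.5, 8.9), (-41.0, 9.0), (-45.0, 10.6), (-41.0, 11.6), (-45.0, 10.4), (-41.0, 11.1), (-45.0, 10.8), (-41.0, 10.9), (-45.0, 9.9), (-41.0, 10.1), (-45.0, 8.4)]
sinkrear 0.9882151484489441 -2 0
flares 0.8847845196723938 -2 -1
boltrow 0.9947463274002075 -2 0
```

```bash
python3 -c "
from cell import job
print(job.job_done())"
```

```text
the job is handed in; nothing more can be done
None
```

I handed the job in at about 26 s: the long heat sink is home against the end stop and the cap is clamped at what I read as exactly one click. The click comes from wrist torque and wing angle; the foot's clamping force had no direct reading, and no verdict was shown.

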